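Move three vessels on round the sample bench

TASK

Move each vessel on to its next station: the tall bottle from the stirrer to the balance, the low round jar from the balance to the cooling block, and the square staining jar from the cooling block to the stirrer. All three stations are taken, so park one vessel on the empty cork mat on the way; in the end each stands upright and released in the middle of its station. Tip nothing over, and leave the objective lens, the eyepiece and the slide box where they are.

Things in the scene. Friction and masses are not known exactly. Their poses are not given: they have to be found in the camera images.
- bottle_mid (a point): tall round bottle, amber with a paper label and a white cap, 50 mm in diameter, 100 mm high, straight-sided at mid-height where it is to be gripped, about 0.18 kg; the point is on its axis half-way up, 50 mm above its foot; z along its axis, up. It starts on the stirrer.
- jar_mid (a point): low round jar, white with a bare metal lid, 60 mm in diameter, 56 mm high, about 0.16 kg; the point is on its axis half-way up, 28 mm above its foot; z up. It starts on the balance.
- stainjar_mid (a point): square staining jar, green glass with a grey lid, 44 x 44 mm, 79.8 mm high with a low bar on the lid, about 0.18 kg; the point is on its axis, 40 mm above its foot; x and y are square to its flat sides, z up. It starts on the cooling block.
- stirrer_top (a point): compact stirrer: white housing 128 x 112 mm with a round white plate 100 mm in diameter on top and a small black knob on its front; fixed. The point is the centre of the plate's top, 45 mm above the bench; x points from its front (knob) to its back, z up. The housing reaches 76 mm to the front of the point, 52 mm behind it and 56 mm to each side.
- balance_top (a point): compact balance: black housing 135 x 112 mm, with a square bare-metal pan 92 x 92 mm and a small display in front of the pan; fixed, the pan does not move. The point is the centre of the pan's top, 30 mm above the bench; x points from its front (display) to its back, z up. The housing is 22 mm high and reaches 80 mm to the front of the point, 55 mm behind it and 56 mm to each side.
- block_top (a point): cooling block: solid square aluminium slab 110 x 110 mm, 36 mm high, with dark parallel lines across its flat top; fixed. The point is the centre of its top, 36 mm above the bench; x along the lines, z up.
- mat_top (a point): round cork mat, 114 mm in diameter, 8 mm thick, fixed, empty at the start: the free spot. The point is the centre of its top, 8 mm above the bench, z up.
- lens_mid (a point): brass microscope objective standing on the bench among the stations, 29 mm in diameter, 45 mm high, narrower at its top; the point is on its axis half-way up. To be left alone.
- eyepiece_mid (a point): black microscope eyepiece standing on the bench, 38 mm in diameter, 55 mm high; the point is on its axis half-way up. To be left alone.
- slidebox_mid (a point): small white slide box with a grey lid lying on the bench, 36 x 84 mm, 34 mm high; the point is its centre, y along its length. To be left alone.
There are look-alikes about, which are no part of the job. Leave any orange or yellow look-alike of the part that bears jar_mid alone.

How it is judged:
By the outcome, as a careful person would: the job done as asked, in the order asked, and still so for the second after the job is handed in, with the robot touching nothing.
It also fails if it takes over 134 s, if anything falls off the work surface, if the arm or the gripper's body presses on something with over 40 N, if the wrist force passes 120 N, or if a joint passes its speed limit or range.

ROBOT

A 6-joint arm with a two-finger parallel gripper is mounted at the origin on the work surface. World frame = base frame: x ahead of the robot, y to its left, z up, the work surface at z = 0. Lengths are in m, angles in rad, forces in N, time in s.
With the tool pointing down it reaches from about 0.25 to 0.775 m from the base axis. Payload 4 kg.
Tool frame: the origin (TCP) lies at the very end of the fingers, on their centre line; the grasp point (between the pads) lies 19 mm behind it (r.grasp_offset is the distance from the TCP to the grasp point, in m); z points along the fingers, y is the line along which they close (so a half turn about z gives the same grasp; the last joint's range is limited). The gripper opens to 94 mm and grips with 3 to 60 N. Pads are 16 mm wide; open, the fingers measure 119 mm over their backs; the gripper's body (75 mm by 177 mm) begins 78 mm behind the grasp point.
Start: joints at [1.178, 0.087, 1.371, -0, 1.684, -0.103], TCP at [0.157, 0.527, 0.206] pointing down, gripper open.
Joint ranges: [-3.1, 3.1], [-0.76, 2.03], [0.27, 2.55], [-1.08, 4.22], [0.17, 2.65], [-2.57, 2.57]. Speed limits (rad/s): [2.79, 2.79, 3.14, 3.14, 3.14, 3.14].

INTERFACE

Orientations are given as a 3x3 rotation matrix whose columns are the frame's x, y, z axes.
In Python, from station import r, snapshot, close_job gives the robot as it stands.
- The arm moves only by the tool send_rows, never from a script. Its argument "moves" is a list of rows, each an object of numbers: "x", "y", "z": the shift along the tool's x, y, z in m; "wx", "wy", "wz": the turn, a rotation vector about the tool's x, y, z in rad. A call has 1 to 8 rows; each row is the pose to reach, as a shift and turn from the pose commanded when the call began, along the tool's axes at that moment; what a row does not reach only later rows make up. A row lasts 1/12 s, in which the tool goes at most 41.7 mm and 7.16 degrees, less where a joint would pass 70% of its speed; a pose out of reach is approached as far as the arm can. A call with a gripper value outside its range is refused whole. "hand" is the opening, from -1 (shut) to 1 (fully open), so that 0 is half open, set as the call begins (left out, the last holds). The fingers move at their own pace and stop on an object; "newtons" is the grip in N (left out, the last holds). Time passes only in rows, so rows that repeat a pose let the fingers close. It gives the time, the measured TCP pose, the force, the opening and the grip force at its end, in the units of the state.
- r.get_state(): the state, without advancing time (a new reading comes with each control period).
- snapshot(name): name is "scene" or "top"; returns a dict with "pixels" (480x640x3 uint8, red, green, blue), "depth" (480x640 float32, m along the optical axis (not along the pixel's ray), 0 where there is no reading), "fov_y" (degrees; the focal length in pixels is half the picture's height over the tangent of half this angle, whatever the lens; pixels are square), "cx", "cy" (the principal point, pixels), "distortion" ([k1, k2, p1, p2, k3] as OpenCV has them; the pictures are not rectified), "T" (4x4, takes a point from camera to world coordinates). Camera axes: x right, y down, z forward; pixel columns grow to the right and rows downward; lengths in m; the calibration is good to about 2 mm. A picture is of the moment at which its call begins.
- close_job(): hands the job in; it is judged then, once.
The state is a dict: "clock": time; "joint_pos": joint angles; "qvel": joint speeds; "joint_torque": joint torques, N m; "eef_pos": TCP position; "tcp_rot": TCP orientation; "wrist_force": force on the tool from outside, world axes, zero at the start; "ft_torque": the same for the moment, N m; "grip_width": finger opening in m; "grip_force": force on a finger pad.
Only numpy, scipy, OpenCV 4.12 (cv2) and the standard library are available. Lean on these libraries where they do the work, as an engineer would, in place of code of your own. Each camera call takes 0.05 s, during which the arm holds its last target. There are 200 camera calls.

## Working session

There is one attempt and no reset: what is moved stays moved. The work goes in short steps, Python scripts to look and compute and a tool call to move; the robot and the scene stay as the last step left them, time stands still between calls to the robot, and variables do not carry over. Pictures are saved under pics/ and viewed, at most 14 in all, crops included, and the job is handed in when it is done.

Besides the shell and the picture viewer there is one more tool, called as name(argument=value, ...) on one line, values as JSON. send_rows: Moves the arm, as the interface text tells. Its arguments: {"type":"object","properties":{"moves":{"type":"array","items":{"type":"object","properties":{"x":{"type":"number"},"y":{"type":"number"},"z":{"type":"number"},"wx":{"type":"number"},"wy":{"type":"number"},"wz":{"type":"number"}}}},"hand":{"type":"number"},"newtons":{"type":"number"}},"required":["moves"]}

```bash
mkdir -p pics; ls
cat > h.py <<'E'
from station import r, snapshot
import numpy as np, cv2
def snap(n,f):
    s=snapshot(n); cv2.imwrite('pics/%s.png'%f,cv2.cvtColor(s['pixels'],cv2.COLOR_RGB2BGR)); np.savez('pics/%s.npz'%f,**s); return s
def KD(s):
    fl=240/np.tan(np.radians(float(s['fov_y']))/2)
    return np.array([[fl,0,float(s['cx'])],[0,fl,float(s['cy'])],[0,0,1]]),np.array(s['distortion'],float)
def ray(s,u,v):
    K,D=KD(s); p=cv2.undistortPoints(np.array([[[u,v]]],float),K,D)[0,0]
    return np.array([p[0],p[1],1.])
def onz(s,u,v,z):
    T=s['T']; d=T[:3,:3]@ray(s,u,v); o=T[:3,3]; return o+d*(z-o[2])/d[2]
def atdepth(s,u,v):
    T=s['T']; return T[:3,:3]@(ray(s,u,v)*s['depth'][int(round(v)),int(round(u))])+T[:3,3]
def cloud(s):
    K,D=KD(s); v,u=np.mgrid[0:480,0:640]; 
    p=cv2.undistortPoints(np.stack([u,v],-1).reshape(-1,1,2).astype(float),K,D).reshape(480,640,2)
    P=np.dstack([p,np.ones((480,640))])*s['depth'][...,None]
    return P@s['T'][:3,:3].T+s['T'][:3,3]
E
python3 - <<'E'
from h import *
for n in('scene','top'):
    s=snap(n,n+'0'); print(s['T'].round(3),s['fov_y'],s['cx'],s['cy'],s['distortion'])
st=r.get_state(); print(st)
E
```

```text
pics
[[-0.496  0.506 -0.705  1.364]
 [ 0.868  0.308 -0.389  0.397]
 [ 0.02  -0.805 -0.593  0.773]
 [ 0.     0.     0.     1.   ]] 49.27879147278198 311.27742786480763 245.58928143750188 [-0.08858204  0.          0.          0.          0.        ]
[[-9.000e-03 -9.820e-01  1.870e-01  2.880e-01]
 [-1.000e+00  9.000e-03 -1.000e-03 -6.400e-02]
 [-0.000e+00 -1.870e-01 -9.820e-01  1.429e+00]
 [ 0.000e+00  0.000e+00  0.000e+00  1.000e+00]] 51.6480343997752 321.5283448656391 246.52289078228915 [-0.01873563  0.          0.          0.          0.        ]
{'clock': 0.1, 'joint_pos': array([ 1.17790155e+00,  8.78958337e-02,  1.37207536e+00,  6.40075236e-06,
        1.68359902e+00, -1.03095300e-01]), 'qvel': array([-0.00127758, -0.00156234, -0.0037176 ,  0.00062538,  0.00238461,
        0.0009167 ]), 'joint_torque': array([ 1.41681263e-03, -3.41253483e+01, -3.03300440e+01,  7.19079422e-02,
        3.04622948e-02, -1.17747486e-04]), 'eef_pos': array([0.15698116, 0.52661528, 0.20442725]), 'tcp_rot': array([[-9.58301319e-01,  2.85758639e-01, -7.63012374e-04],
       [ 2.85759581e-01,  9.58299605e-01, -1.82444385e-03],
       [ 2.09843865e-04, -1.96640505e-03, -9.99998045e-01]]), 'wrist_force': array([0.25935986, 0.13723208, 0.420253  ]), 'ft_torque': array([-0.06485287, -0.05376782,  0.02868999]), 'grip_force': 0.0, 'grip_width': 0.09382827879961018}
```

View pics/scene0.png

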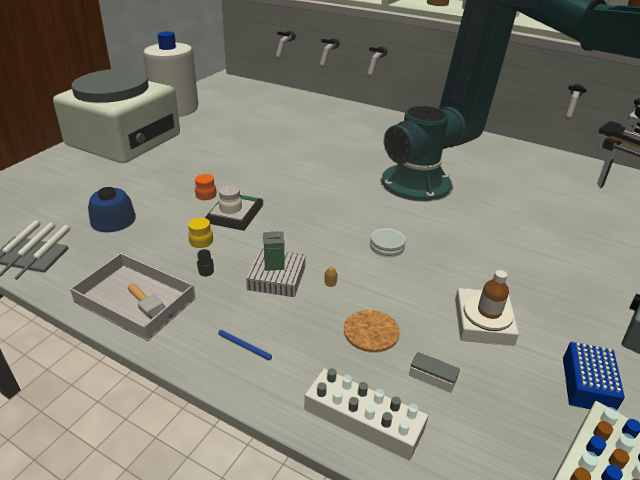

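View pics/top0.png

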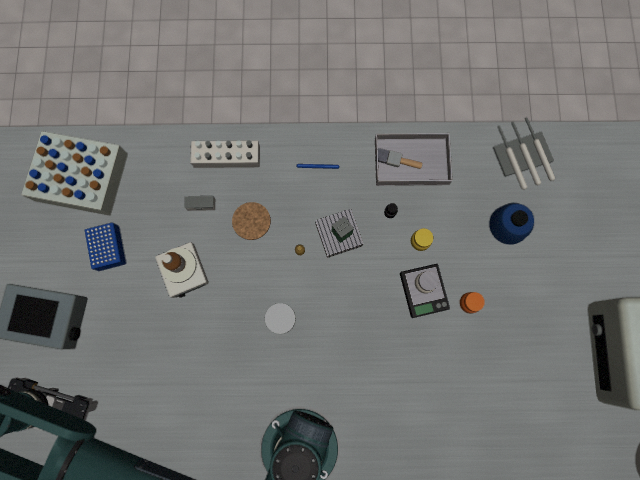

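The scene shows the amber bottle on the stirrer (top 175,262), the green staining jar on the block (343,229), and the white jar on the balance (427,283). The mat is at (251,220), the lens at (300,249), the eyepiece at (391,210) and the slide box at (199,202).
Could be mistaken for the jar: white with metal lid (427,283), yellow (422,239), orange (472,302). I choose the white one on the balance; the crop checks it.

Run:
```python
from h import *
im=cv2.imread('pics/top0.png')
def t(u,v,w=80,h=60): return cv2.resize(im[v-h//2:v+h//2,u-w//2:u+w//2],(400,300),interpolation=cv2.INTER_CUBIC)
cv2.imwrite('pics/c1.png',np.vstack([np.hstack([t(180,270),t(340,235)]),np.hstack([t(425,290),t(251,220)])]))
for n in('top0','scene0'):
    s=np.load('pics/%s.npz'%n); C=cloud(s); Z=C[...,2]
    def reg(name,x,y,rad,z0,z1):
        m=(Z>z0)&(Z<z1)&(np.hypot(C[...,0]-x,C[...,1]-y)<rad); P=C[m]
        if len(P)<5: print(n,name,len(P));return
        q=P[:,:2].astype(np.float32); rc=cv2.minAreaRect(q)
        print(n,name,len(P),P.mean(0).round(4),'rect',np.round(rc[0],4),np.round(rc[1],4),round(rc[2],1),'circ',np.round(cv2.minEnclosingCircle(q)[0],4),round(cv2.minEnclosingCircle(q)[1],4))
    s0=np.load('pics/top0.npz')
    b=onz(s0,172,262,.13); j=onz(s0,427,283,.086);st=onz(s0,343,229,.11);m=onz(s0,251,221,.008)
    if n=='top0':print(b,j,st,m)
    reg('botcap',b[0],b[1],.06,.13,.16); reg('bot',b[0],b[1],.06,.07,.16);reg('plate',b[0],b[1],.09,.041,.049);reg('stir',b[0],b[1],.12,.025,.055)
    reg('jartop',j[0],j[1],.06,.078,.1);reg('pan',j[0],j[1],.09,.026,.034);reg('bal',j[0],j[1],.13,.016,.034)
    reg('sttop',st[0],st[1],.06,.1,.125);reg('block',st[0],st[1],.1,.03,.04);reg('mat',m[0],m[1],.08,.005,.014)
    for nm,(u,v,z) in dict(lens=(300,249,.04),eye=(391,210,.05),box=(199,202,.034),yel=(422,239,.05),ora=(472,302,.05)).items():
        p=onz(s0,u,v,z);reg(nm,p[0],p[1],.06,.012,.15)
```

```text
[0.49626337 0.33189737 0.13      ] [ 0.43915576 -0.35144893  0.086     ] [ 0.58629882 -0.12439561  0.11      ] [0.63607867 0.14149329 0.008     ]
top0 botcap 78 [0.5038 0.3424 0.1431] rect [0.5046 0.3437] [0.0226 0.0233] 10.6 circ [0.5046 0.3421] 0.0138
top0 bot 335 [0.5005 0.3359 0.1153] rect [0.5026 0.3398] [0.0431 0.0495] 65.4 circ [0.5041 0.3423] 0.0253
top0 plate 550 [0.4951 0.3327 0.0444] rect [0.4914 0.3378] [0.1233 0.106 ] 20.7 circ [0.4904 0.3342] 0.074
top0 stir 1441 [0.484  0.3293 0.0394] rect [0.4891 0.3365] [0.1358 0.1135] 22.2 circ [0.4914 0.3367] 0.0827
top0 jartop 298 [ 0.4461 -0.3556  0.0849] rect [ 0.4463 -0.3555] [0.052  0.0511] 32.9 circ [ 0.4461 -0.3558] 0.0269
top0 pan 583 [ 0.4278 -0.3517  0.0295] rect [ 0.4276 -0.3565] [0.1273 0.1081] 14.7 circ [ 0.4236 -0.3559] 0.0752
top0 bal 1480 [ 0.4225 -0.3582  0.0249] rect [ 0.4678 -0.3801] [0.2114 0.1751] 9.9 circ [ 0.4563 -0.3756] 0.1197
top0 sttop 268 [ 0.5922 -0.1226  0.1114] rect [ 0.5932 -0.1228] [0.0447 0.0452] 35.6 circ [ 0.594  -0.1233] 0.0303
top0 block 968 [ 0.592  -0.112   0.0353] rect [ 0.5954 -0.1157] [0.1
[... 1703 characters left out ...]
 [ 0.596  -0.1152] 0.0775
scene0 mat 1784 [0.6422 0.1431 0.0086] rect [0.6391 0.1433] [0.1172 0.1144] 28.4 circ [0.6312 0.1473] 0.0691
scene0 lens 177 [0.5553 0.0021 0.031 ] rect [5.535e-01 5.000e-04] [0.0227 0.0273] 15.3 circ [0.5504 0.0006] 0.0148
scene0 eye 316 [ 0.6681 -0.2634  0.0385] rect [ 0.6642 -0.2674] [0.0361 0.0361] 39.8 circ [ 0.6612 -0.2657] 0.022
scene0 box 1058 [0.6975 0.2931 0.0305] rect [0.6913 0.2924] [0.0847 0.0428] 88.7 circ [0.6915 0.2921] 0.0446
scene0 yel 584 [ 0.5841 -0.3468  0.0416] rect [ 0.5773 -0.3528] [0.0595 0.0579] 83.1 circ [ 0.5759 -0.3535] 0.032
scene0 ora 431 [ 0.4024 -0.4792  0.0411] rect [ 0.3952 -0.484 ] [0.0555 0.0581] 81.7 circ [ 0.3955 -0.4852] 0.031
```

View pics/c1.png

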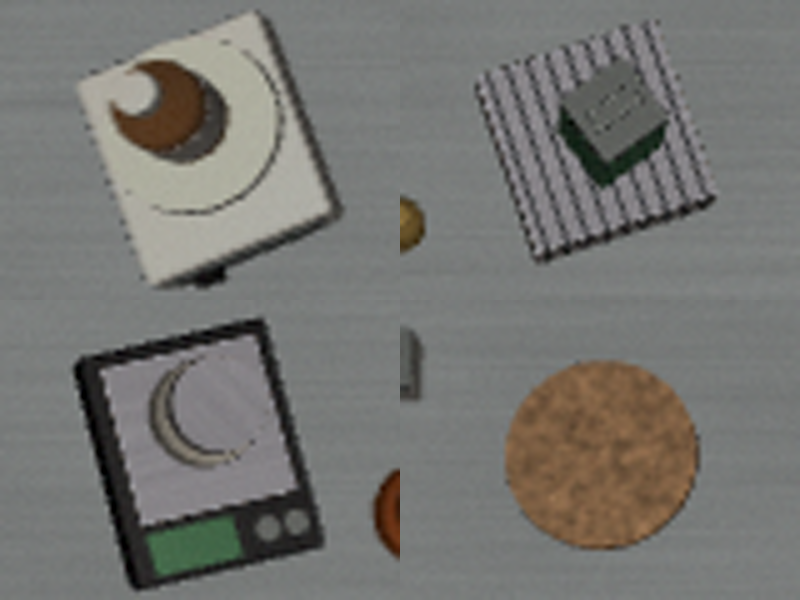

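The crop confirms that the vessel on the balance is the white jar with the bare metal lid. The stations' edges are clear. Next I compute the station centres and the first move.

```bash
cat > p.py <<'E'
# usage: p.py x y z phi_deg  -> tool-frame shift/turn from the (settled) pose; phi = world angle of tool y
import sys; from h import *
g=[float(a) for a in sys.argv[1:5]]; st=r.get_state(); R=st['tcp_rot']; p=st['eef_pos']+[0,0,.0015]
phi=np.degrees(np.arctan2(R[1,1],R[0,1])); d=R.T@(np.array(g[:3])-p)
print('t',round(st['clock'],2),'p',p.round(4),'phi',round(phi,1),'-> shift',d.round(4),'wz',round(float(np.radians(phi-g[3])),3),'tilt',R[:,2].round(3),'w',round(st['grip_width'],4))
E
python3 - <<'E'
from h import *
s=np.load('pics/top0.npz')
def q(o,pts,z):
    P=np.array([onz(s,o[0]+a/5,o[1]+b/5,z)[:2] for a,b in pts]); e=P[0]-P[3]
    print(P.mean(0).round(4),'yaw',np.degrees(np.arctan2(e[1],e[0])).round(1),np.linalg.norm(np.roll(P,1,0)-P,axis=1).round(3))
q((385,260),[(100,67),(262,33),(296,200),(142,225)],.03)
q((300,205),[(75,90),(258,20),(313,200),(140,258)],.036)
q((140,240),[(80,85),(258,12),(338,208),(155,285)],.038)
C=cloud(s)
# pan by colour+height, both views
for n in('top0','scene0'):
    t=np.load('pics/%s.npz'%n);C=cloud(t);im=t['pixels'].astype(int)
    m=(abs(C[...,2]-.03)<.006)&(np.hypot(C[...,0]-.433,C[...,1]+.352)<.075)&(im.min(2)>110)
    rc=cv2.minAreaRect(C[m][:,:2].astype(np.float32));print(n,m.sum(),rc)
E
python3 p.py .506 .3425 .206 73.4
```

```text
[ 0.4366 -0.3574] yaw 12.6 [0.092 0.095 0.096 0.088]
[ 0.5906 -0.117 ] yaw 20.2 [0.105 0.114 0.111 0.105]
[0.4898 0.3318] yaw 22.9 [0.124 0.108 0.124 0.11 ]
top0 557 ((0.43890926241874695, -0.35536834597587585), (0.09076711535453796, 0.09150111675262451), 12.251197814941406)
scene0 315 ((0.4252745509147644, -0.3585004508495331), (0.12444242835044861, 0.09223255515098572), 11.793477058410645)
t 0.1 p [0.157  0.5266 0.2059] phi 73.4 -> shift [-0.3871 -0.0767 -0.    ] wz -0.0 tilt [-0.001 -0.002 -1.   ] w 0.0938
```

send_rows(moves=[{"x": -0.02, "y": -0.004}, {"x": -0.05, "y": -0.01}, {"x": -0.085, "y": -0.017}, {"x": -0.12, "y": -0.024}, {"x": -0.155, "y": -0.031}, {"x": -0.19, "y": -0.038}, {"x": -0.225, "y": -0.045}, {"x": -0.26, "y": -0.052}], hand=1, newtons=20)

```text
schema error: expected keys x, y, z, wx, wy, wz
```

send_rows(moves=[{"x": -0.03, "y": -0.006}, {"x": -0.06, "y": -0.012}, {"x": -0.09, "y": -0.018}, {"x": -0.11, "y": -0.021}, {"x": -0.122, "y": -0.024}, {"x": -0.127, "y": -0.0247}, {"x": -0.127, "y": -0.0247}, {"x": -0.127, "y": -0.0247}])

```text
schema error: expected keys x, y, z, wx, wy, wz
```

```bash
python3 p.py .506 .3425 .076 73.4
```

```text
t 0.1 p [0.157  0.5266 0.2059] phi 73.4 -> shift [-0.3871 -0.0764  0.13  ] wz -0.0 tilt [-0.001 -0.002 -1.   ] w 0.0938
```

send_rows(moves=[{"x": -0.03, "y": -0.006, "z": 0, "wx": 0, "wy": 0, "wz": 0}, {"x": -0.065, "y": -0.013, "z": 0, "wx": 0, "wy": 0, "wz": 0}, {"x": -0.1, "y": -0.02, "z": 0, "wx": 0, "wy": 0, "wz": 0}, {"x": -0.135, "y": -0.027, "z": 0, "wx": 0, "wy": 0, "wz": 0}, {"x": -0.17, "y": -0.034, "z": 0, "wx": 0, "wy": 0, "wz": 0}, {"x": -0.205, "y": -0.041, "z": 0, "wx": 0, "wy": 0, "wz": 0}, {"x": -0.24, "y": -0.048, "z": 0, "wx": 0, "wy": 0, "wz": 0}, {"x": -0.27, "y": -0.054, "z": 0, "wx": 0, "wy": 0, "wz": 0}], hand=1, newtons=20)

```text
clock: 0.77
eef_pos: [0.4021, 0.3966, 0.2048]
tcp_rot: [[-0.958, 0.287, -0.001], [0.287, 0.958, -0.001], [0.0, -0.001, -1.0]]
wrist_force: [-0.6, 0.5, 0.6]
grip_width: 0.0938
grip_force: 0.0
```

send_rows(moves=[{"x": -0.03, "y": -0.006, "z": 0, "wx": 0, "wy": 0, "wz": 0}, {"x": -0.06, "y": -0.012, "z": 0, "wx": 0, "wy": 0, "wz": 0}, {"x": -0.09, "y": -0.018, "z": 0, "wx": 0, "wy": 0, "wz": 0}, {"x": -0.11, "y": -0.021, "z": 0, "wx": 0, "wy": 0, "wz": 0}, {"x": -0.117, "y": -0.0225, "z": 0, "wx": 0, "wy": 0, "wz": 0}, {"x": -0.117, "y": -0.0225, "z": 0, "wx": 0, "wy": 0, "wz": 0}, {"x": -0.117, "y": -0.0225, "z": 0, "wx": 0, "wy": 0, "wz": 0}])

```text
clock: 1.35
eef_pos: [0.5055, 0.3434, 0.205]
tcp_rot: [[-0.958, 0.286, -0.002], [0.286, 0.958, 0.0], [0.002, -0.0, -1.0]]
wrist_force: [-0.0, -0.6, 0.5]
grip_width: 0.0941
grip_force: 0.0
```

```bash
python3 p.py .506 .3425 .076 73.4; python3 -c "
from h import *
s=snap('scene','a1')
im=cv2.imread('pics/a1.png');cv2.imwrite('pics/a1c.png',cv2.resize(im[200:360,410:570],(600,600),interpolation=cv2.INTER_CUBIC))"
```

```text
t 1.35 p [0.5055 0.3434 0.2065] phi 73.4 -> shift [-0.001  -0.0007  0.1305] wz -0.0 tilt [-0.002  0.    -1.   ] w 0.0941
```

View pics/a1c.png

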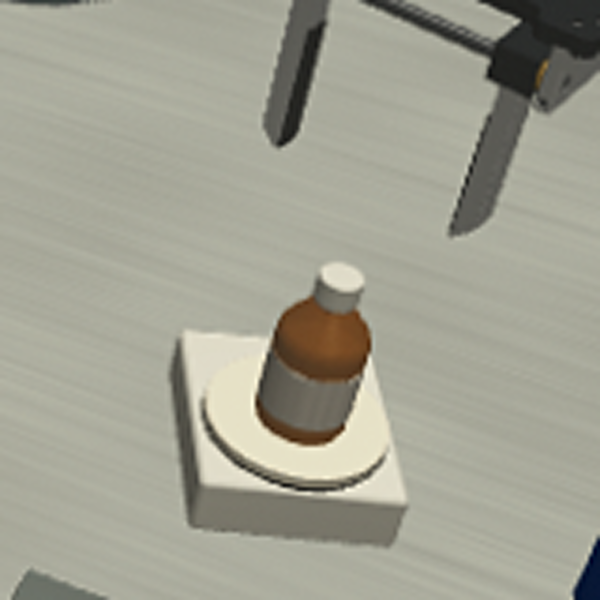

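The open fingers straddle the bottle: tips at crop (282,145) and (465,235), cap at (341,285), foot at about (300,430). Descending now.

send_rows(moves=[{"x": -0.001, "y": -0.0007, "z": 0.02, "wx": 0, "wy": 0, "wz": 0}, {"x": -0.001, "y": -0.0007, "z": 0.045, "wx": 0, "wy": 0, "wz": 0}, {"x": -0.001, "y": -0.0007, "z": 0.07, "wx": 0, "wy": 0, "wz": 0}, {"x": -0.001, "y": -0.0007, "z": 0.095, "wx": 0, "wy": 0, "wz": 0}, {"x": -0.001, "y": -0.0007, "z": 0.115, "wx": 0, "wy": 0, "wz": 0}, {"x": -0.001, "y": -0.0007, "z": 0.127, "wx": 0, "wy": 0, "wz": 0}, {"x": -0.001, "y": -0.0007, "z": 0.13, "wx": 0, "wy": 0, "wz": 0}, {"x": -0.001, "y": -0.0007, "z": 0.13, "wx": 0, "wy": 0, "wz": 0}])

```text
clock: 2.07
eef_pos: [0.5058, 0.3427, 0.075]
tcp_rot: [[-0.959, 0.285, -0.001], [0.285, 0.959, -0.0], [0.001, -0.001, -1.0]]
wrist_force: [0.3, 0.5, 0.2]
grip_width: 0.0944
grip_force: 0.0
```

```bash
python3 p.py .506 .3425 .076 73.4; python3 -c "
from h import *
s=np.load('pics/a1.npz'); a=onz(s,410+282/3.75,200+145/3.75,.205);b=onz(s,410+463/3.75,200+235/3.75,.205);print(a,b,(a+b)/2,np.linalg.norm(a-b))
s=snap('top','a2');im=cv2.imread('pics/a2.png');cv2.imwrite('pics/a2c.png',cv2.resize(im[200:330,100:260],(640,520),interpolation=cv2.INTER_CUBIC))"
```

```text
t 2.07 p [0.5058 0.3427 0.0765] phi 73.5 -> shift [-0.0003 -0.0001  0.0005] wz 0.001 tilt [-0.001 -0.    -1.   ] w 0.0944
[0.49590347 0.29658183 0.205     ] [0.52401109 0.39343866 0.205     ] [0.50995728 0.34501024 0.205     ] 0.10085278325098106
```

send_rows(moves=[{"x": 0, "y": 0, "z": 0, "wx": 0, "wy": 0, "wz": 0}, {"x": 0, "y": 0, "z": 0, "wx": 0, "wy": 0, "wz": 0}, {"x": 0, "y": 0, "z": 0, "wx": 0, "wy": 0, "wz": 0}, {"x": 0, "y": 0, "z": 0, "wx": 0, "wy": 0, "wz": 0}, {"x": 0, "y": 0, "z": 0, "wx": 0, "wy": 0, "wz": 0}, {"x": 0, "y": 0, "z": 0, "wx": 0, "wy": 0, "wz": 0}, {"x": 0, "y": 0, "z": 0, "wx": 0, "wy": 0, "wz": 0}, {"x": 0, "y": 0, "z": 0, "wx": 0, "wy": 0, "wz": 0}], hand=-1, newtons=20)

```text
clock: 2.78
eef_pos: [0.5071, 0.3423, 0.0756]
tcp_rot: [[-0.958, 0.286, 0.0], [0.286, 0.958, 0.0], [-0.0, 0.0, -1.0]]
wrist_force: [0.1, -0.2, 1.3]
grip_width: 0.049
grip_force: 20.0
```

send_rows(moves=[{"x": 0, "y": 0, "z": 0, "wx": 0, "wy": 0, "wz": 0}, {"x": 0, "y": 0, "z": 0, "wx": 0, "wy": 0, "wz": 0}, {"x": 0, "y": 0, "z": -0.005, "wx": 0, "wy": 0, "wz": 0}, {"x": 0, "y": 0, "z": -0.015, "wx": 0, "wy": 0, "wz": 0}, {"x": 0, "y": 0, "z": -0.03, "wx": 0, "wy": 0, "wz": 0}, {"x": 0, "y": 0, "z": -0.045, "wx": 0, "wy": 0, "wz": 0}, {"x": 0, "y": 0, "z": -0.055, "wx": 0, "wy": 0, "wz": 0}, {"x": 0, "y": 0, "z": -0.06, "wx": 0, "wy": 0, "wz": 0}])

```text
clock: 3.45
eef_pos: [0.5078, 0.3427, 0.1381]
tcp_rot: [[-0.958, 0.286, 0.003], [0.286, 0.958, 0.002], [-0.002, 0.003, -1.0]]
wrist_force: [0.4, 0.2, -1.1]
grip_width: 0.0493
grip_force: 20.0
```

```bash
python3 p.py .637 .1425 .1365 73.4; python3 -c "
from h import *
s=snap('scene','a3');im=cv2.imread('pics/a3.png');cv2.imwrite('pics/a3c.png',cv2.resize(im[180:360,400:580],(600,600),interpolation=cv2.INTER_CUBIC))"
```

```text
t 3.45 p [0.5078 0.3427 0.1396] phi 73.4 -> shift [-0.181  -0.1549  0.0031] wz -0.0 tilt [ 0.003  0.002 -1.   ] w 0.0493
```

View pics/a3c.png

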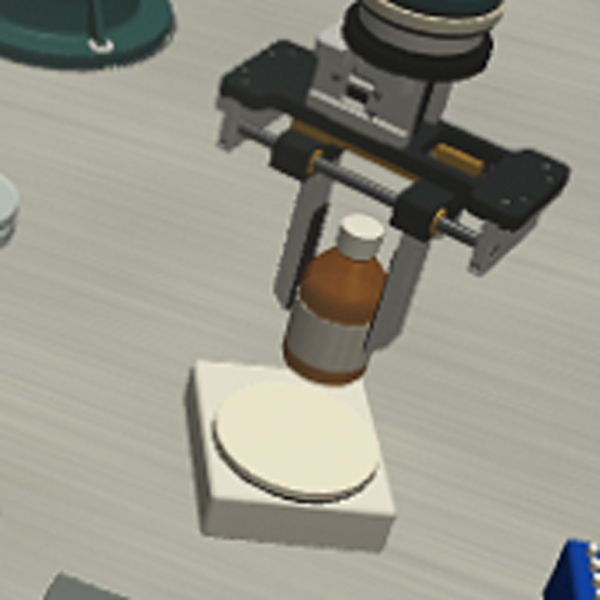

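The bottle is held upright, clear of the now-empty plate (centre at crop 298,440). Carrying it to the mat.

send_rows(moves=[{"x": -0.008, "y": -0.007, "z": 0, "wx": 0, "wy": 0, "wz": 0}, {"x": -0.022, "y": -0.019, "z": 0, "wx": 0, "wy": 0, "wz": 0}, {"x": -0.04, "y": -0.034, "z": 0, "wx": 0, "wy": 0, "wz": 0}, {"x": -0.06, "y": -0.051, "z": 0, "wx": 0, "wy": 0, "wz": 0}, {"x": -0.08, "y": -0.068, "z": 0, "wx": 0, "wy": 0, "wz": 0}, {"x": -0.1, "y": -0.086, "z": 0, "wx": 0, "wy": 0, "wz": 0}, {"x": -0.12, "y": -0.103, "z": 0, "wx": 0, "wy": 0, "wz": 0}, {"x": -0.14, "y": -0.12, "z": 0, "wx": 0, "wy": 0, "wz": 0}])

```text
clock: 4.17
eef_pos: [0.6068, 0.185, 0.1338]
tcp_rot: [[-0.958, 0.286, -0.003], [0.286, 0.958, -0.001], [0.002, -0.002, -1.0]]
wrist_force: [0.7, -0.2, -1.4]
grip_width: 0.0491
grip_force: 20.0
```

send_rows(moves=[{"x": -0.017, "y": -0.015, "z": 0, "wx": 0, "wy": 0, "wz": 0}, {"x": -0.03, "y": -0.026, "z": 0, "wx": 0, "wy": 0, "wz": 0}, {"x": -0.038, "y": -0.033, "z": 0, "wx": 0, "wy": 0, "wz": 0}, {"x": -0.041, "y": -0.035, "z": 0, "wx": 0, "wy": 0, "wz": 0}, {"x": -0.041, "y": -0.035, "z": 0, "wx": 0, "wy": 0, "wz": 0}, {"x": -0.041, "y": -0.035, "z": 0, "wx": 0, "wy": 0, "wz": 0}, {"x": -0.041, "y": -0.035, "z": 0, "wx": 0, "wy": 0, "wz": 0}])

```text
clock: 4.75
eef_pos: [0.6355, 0.1432, 0.1355]
tcp_rot: [[-0.959, 0.284, -0.0], [0.284, 0.959, 0.001], [0.001, 0.0, -1.0]]
wrist_force: [-0.3, 0.2, -1.9]
grip_width: 0.0494
grip_force: 20.0
```

```bash
python3 p.py .637 .1425 .0395 73.4; python3 -c "
from h import *
for n in('top','scene'):
    t=snap(n,'b1'+n);C=cloud(t);im=t['pixels'].astype(int)
    m=(abs(C[...,2]-.045)<.0045)&(np.hypot(C[...,0]-.503,C[...,1]-.341)<.056)
    q=C[m][:,:2].astype(np.float32);print(n,m.sum(),C[m].mean(0),cv2.minEnclosingCircle(q),cv2.fitEllipse(cv2.convexHull(q)))
"
```

```text
t 4.75 p [0.6355 0.1432 0.137 ] phi 73.5 -> shift [-0.0017 -0.0003  0.0975] wz 0.001 tilt [-0.     0.001 -1.   ] w 0.0494
top 872 [0.5021532  0.34189685 0.04462103] ((0.5016474723815918, 0.33949264883995056), 0.054193317890167236) ((0.5011662244796753, 0.3407913148403168), (0.10149597376585007, 0.10638740658760071), 125.84510040283203)
scene 1333 [0.50820927 0.34196819 0.04603984] ((0.5032985806465149, 0.3395697772502899), 0.05314313620328903) ((0.5042406320571899, 0.340678334236145), (0.10109387338161469, 0.10295316576957703), 69.75752258300781)
```

send_rows(moves=[{"x": -0.0015, "y": 0, "z": 0.015, "wx": 0, "wy": 0, "wz": 0}, {"x": -0.0015, "y": 0, "z": 0.035, "wx": 0, "wy": 0, "wz": 0}, {"x": -0.0015, "y": 0, "z": 0.055, "wx": 0, "wy": 0, "wz": 0}, {"x": -0.0015, "y": 0, "z": 0.072, "wx": 0, "wy": 0, "wz": 0}, {"x": -0.0015, "y": 0, "z": 0.085, "wx": 0, "wy": 0, "wz": 0}, {"x": -0.0015, "y": 0, "z": 0.092, "wx": 0, "wy": 0, "wz": 0}, {"x": -0.0015, "y": 0, "z": 0.0945, "wx": 0, "wy": 0, "wz": 0}, {"x": -0.0015, "y": 0, "z": 0.0945, "wx": 0, "wy": 0, "wz": 0}])

```text
clock: 5.52
eef_pos: [0.6374, 0.1418, 0.0408]
tcp_rot: [[-0.958, 0.285, -0.0], [0.285, 0.958, 0.0], [0.0, -0.0, -1.0]]
wrist_force: [0.7, -0.3, -2.2]
grip_width: 0.049
grip_force: 20.0
```

send_rows(moves=[{"x": 0, "y": 0, "z": 0.001, "wx": 0, "wy": 0, "wz": 0}, {"x": 0, "y": 0, "z": 0.002, "wx": 0, "wy": 0, "wz": 0}, {"x": 0, "y": 0, "z": 0.002, "wx": 0, "wy": 0, "wz": 0}])

```text
clock: 5.77
eef_pos: [0.6382, 0.1416, 0.0401]
tcp_rot: [[-0.958, 0.286, 0.002], [0.286, 0.958, 0.0], [-0.002, 0.001, -1.0]]
wrist_force: [0.0, -0.1, -1.9]
grip_width: 0.049
grip_force: 20.0
```

send_rows(moves=[{"x": 0, "y": 0, "z": 0.001, "wx": 0, "wy": 0, "wz": 0}, {"x": 0, "y": 0, "z": 0.0015, "wx": 0, "wy": 0, "wz": 0}, {"x": 0, "y": 0, "z": 0.0015, "wx": 0, "wy": 0, "wz": 0}])

```text
clock: 6.02
eef_pos: [0.6381, 0.1416, 0.0386]
tcp_rot: [[-0.958, 0.286, 0.002], [0.286, 0.958, 0.0], [-0.002, 0.001, -1.0]]
wrist_force: [-0.7, -0.0, 0.5]
grip_width: 0.0492
grip_force: 20.0
```

Wrist force went from −1.9 to +0.5 N, so the bottle is touching the mat. Releasing and lifting.

send_rows(moves=[{"x": 0, "y": 0, "z": 0.0003, "wx": 0, "wy": 0, "wz": 0}, {"x": 0, "y": 0, "z": 0.0003, "wx": 0, "wy": 0, "wz": 0}, {"x": 0, "y": 0, "z": 0.0003, "wx": 0, "wy": 0, "wz": 0}, {"x": 0, "y": 0, "z": 0.0003, "wx": 0, "wy": 0, "wz": 0}, {"x": 0, "y": 0, "z": 0.0003, "wx": 0, "wy": 0, "wz": 0}, {"x": 0, "y": 0, "z": 0.0003, "wx": 0, "wy": 0, "wz": 0}, {"x": 0, "y": 0, "z": 0.0003, "wx": 0, "wy": 0, "wz": 0}], hand=1)

```text
clock: 6.6
eef_pos: [0.6375, 0.1415, 0.0371]
tcp_rot: [[-0.958, 0.286, -0.0], [0.286, 0.958, 0.0], [0.0, 0.0, -1.0]]
wrist_force: [0.0, -0.4, 0.5]
grip_width: 0.0916
grip_force: 0.0
```

send_rows(moves=[{"x": 0, "y": 0, "z": -0.01, "wx": 0, "wy": 0, "wz": 0}, {"x": 0, "y": 0, "z": -0.03, "wx": 0, "wy": 0, "wz": 0}, {"x": 0, "y": 0, "z": -0.055, "wx": 0, "wy": 0, "wz": 0}, {"x": 0, "y": 0, "z": -0.08, "wx": 0, "wy": 0, "wz": 0}, {"x": 0, "y": 0, "z": -0.105, "wx": 0, "wy": 0, "wz": 0}, {"x": 0, "y": 0, "z": -0.13, "wx": 0, "wy": 0, "wz": 0}, {"x": 0, "y": 0, "z": -0.145, "wx": 0, "wy": 0, "wz": 0}, {"x": 0, "y": 0, "z": -0.145, "wx": 0, "wy": 0, "wz": 0}])

```text
clock: 7.27
eef_pos: [0.6398, 0.1419, 0.1887]
tcp_rot: [[-0.958, 0.286, 0.01], [0.286, 0.958, 0.001], [-0.009, 0.004, -1.0]]
wrist_force: [0.0, -0.6, 0.8]
grip_width: 0.0937
grip_force: 0.0
```

```bash
python3 p.py .593 -.123 .185 36; python3 -c "
from h import *
for n in('top','scene'):
    t=snap(n,'b2'+n);C=cloud(t)
    m=(abs(C[...,2]-.1)<.012)&(np.hypot(C[...,0]-.637,C[...,1]-.142)<.04)
    q=C[m][:,:2].astype(np.float32);print(n,m.sum(),C[m].max(0),cv2.minEnclosingCircle(q))
"
```

```text
t 7.27 p [0.6398 0.1419 0.1902] phi 73.4 -> shift [-0.0308 -0.2672  0.0043] wz 0.653 tilt [ 0.01   0.001 -1.   ] w 0.0937Traceback (most recent call last):
  File "<string>", line 6, in <module>
    q=C[m][:,:2].astype(np.float32);print(n,m.sum(),C[m].max(0),cv2.minEnclosingCircle(q))
                                                    ~~~~~~~~^^^
    return umr_maximum(a, axis, None, out, keepdims, initial, where)
ValueError: zero-size array to reduction operation maximum which has no identity
```

send_rows(moves=[{"x": -0.003, "y": -0.025, "z": 0, "wx": 0, "wy": 0, "wz": 0.08}, {"x": -0.007, "y": -0.06, "z": 0, "wx": 0, "wy": 0, "wz": 0.17}, {"x": -0.011, "y": -0.095, "z": 0, "wx": 0, "wy": 0, "wz": 0.26}, {"x": -0.015, "y": -0.13, "z": 0, "wx": 0, "wy": 0, "wz": 0.35}, {"x": -0.019, "y": -0.165, "z": 0, "wx": 0, "wy": 0, "wz": 0.44}, {"x": -0.023, "y": -0.2, "z": 0, "wx": 0, "wy": 0, "wz": 0.53}, {"x": -0.027, "y": -0.235, "z": 0, "wx": 0, "wy": 0, "wz": 0.6}, {"x": -0.03, "y": -0.26, "z": 0, "wx": 0, "wy": 0, "wz": 0.653}])

```text
clock: 7.98
eef_pos: [0.5902, -0.1188, 0.18]
tcp_rot: [[-0.583, 0.812, -0.004], [0.812, 0.583, 0.0], [0.002, -0.003, -1.0]]
wrist_force: [0.3, 0.4, -0.4]
grip_width: 0.0941
grip_force: 0.0
```

send_rows(moves=[{"x": 0, "y": 0, "z": 0, "wx": 0, "wy": 0, "wz": 0}, {"x": 0, "y": 0, "z": 0, "wx": 0, "wy": 0, "wz": 0}, {"x": 0, "y": 0, "z": 0, "wx": 0, "wy": 0, "wz": 0}, {"x": 0, "y": 0, "z": 0, "wx": 0, "wy": 0, "wz": 0}])

```text
clock: 8.32
eef_pos: [0.5919, -0.1147, 0.1814]
tcp_rot: [[-0.589, 0.808, -0.001], [0.808, 0.589, 0.001], [0.002, -0.0, -1.0]]
wrist_force: [0.9, 0.2, -0.7]
grip_width: 0.0939
grip_force: 0.0
```

```bash
python3 p.py .593 -.123 .0572 36; python3 -c "
from h import *
s=snap('scene','b3');im=cv2.imread('pics/b3.png');cv2.imwrite('pics/b3c.png',cv2.resize(im[170:350,210:450],(800,600),interpolation=cv2.INTER_CUBIC))
C=cloud(s)
for z,x,y,rad in((.1,.637,.142,.04),(.114,.593,-.123,.04)):
    m=(abs(C[...,2]-z)<.012)&(np.hypot(C[...,0]-x,C[...,1]-y)<rad);q=C[m][:,:2].astype(np.float32);print(m.sum(),cv2.minEnclosingCircle(q),cv2.minAreaRect(q))
"
```

```text
t 8.32 p [ 0.5919 -0.1147  0.1829] phi 36.1 -> shift [-0.0075 -0.004   0.1257] wz 0.002 tilt [-0.001  0.001 -1.   ] w 0.0939
169 ((0.6372581720352173, 0.14286214113235474), 0.012917447835206985) ((0.6376532316207886, 0.14348116517066956), (0.023067999631166458, 0.02343648672103882), 27.559175491333008)
310 ((0.5951436758041382, -0.12181659042835236), 0.030238160863518715) ((0.5944687128067017, -0.12209565937519073), (0.0480692982673645, 0.043706610798835754), 36.96957015991211)
```

View pics/b3c.png

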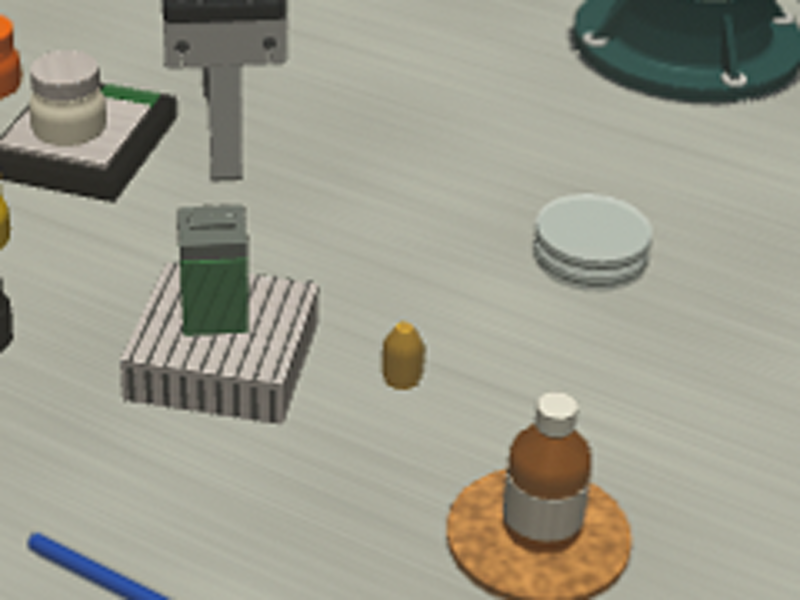

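The bottle stands upright mid-mat (crop 548,480). The gripper hangs above the green jar (213,270), turned square to it. I descend with an 8 mm correction.

send_rows(moves=[{"x": -0.0075, "y": -0.004, "z": 0, "wx": 0, "wy": 0, "wz": 0}, {"x": -0.0075, "y": -0.004, "z": 0.015, "wx": 0, "wy": 0, "wz": 0}, {"x": -0.0075, "y": -0.004, "z": 0.04, "wx": 0, "wy": 0, "wz": 0}, {"x": -0.0075, "y": -0.004, "z": 0.065, "wx": 0, "wy": 0, "wz": 0}, {"x": -0.0075, "y": -0.004, "z": 0.09, "wx": 0, "wy": 0, "wz": 0}, {"x": -0.0075, "y": -0.004, "z": 0.112, "wx": 0, "wy": 0, "wz": 0}, {"x": -0.0075, "y": -0.004, "z": 0.122, "wx": 0, "wy": 0, "wz": 0}, {"x": -0.0075, "y": -0.004, "z": 0.1255, "wx": 0, "wy": 0, "wz": 0}])

```text
clock: 9.03
eef_pos: [0.5918, -0.1238, 0.054]
tcp_rot: [[-0.588, 0.809, -0.004], [0.809, 0.588, 0.001], [0.004, -0.003, -1.0]]
wrist_force: [-0.4, -0.0, 1.7]
grip_width: 0.0941
grip_force: 0.0
```

send_rows(moves=[{"x": 0, "y": 0, "z": 0, "wx": 0, "wy": 0, "wz": 0}, {"x": 0, "y": 0, "z": 0, "wx": 0, "wy": 0, "wz": 0}, {"x": 0, "y": 0, "z": 0, "wx": 0, "wy": 0, "wz": 0}, {"x": 0, "y": 0, "z": 0, "wx": 0, "wy": 0, "wz": 0}, {"x": 0, "y": 0, "z": 0, "wx": 0, "wy": 0, "wz": 0}, {"x": 0, "y": 0, "z": 0, "wx": 0, "wy": 0, "wz": 0}, {"x": 0, "y": 0, "z": 0, "wx": 0, "wy": 0, "wz": 0}, {"x": 0, "y": 0, "z": 0, "wx": 0, "wy": 0, "wz": 0}], hand=-1)

```text
clock: 9.7
eef_pos: [0.5934, -0.1245, 0.057]
tcp_rot: [[-0.587, 0.809, 0.001], [0.809, 0.587, 0.0], [-0.0, 0.001, -1.0]]
wrist_force: [1.4, 2.0, 1.1]
grip_width: 0.044
grip_force: 0.8
```

send_rows(moves=[{"x": 0, "y": 0, "z": 0, "wx": 0, "wy": 0, "wz": 0}, {"x": 0, "y": 0, "z": -0.005, "wx": 0, "wy": 0, "wz": 0}, {"x": 0, "y": 0, "z": -0.015, "wx": 0, "wy": 0, "wz": 0}, {"x": 0, "y": 0, "z": -0.03, "wx": 0, "wy": 0, "wz": 0}, {"x": 0, "y": 0, "z": -0.05, "wx": 0, "wy": 0, "wz": 0}, {"x": 0, "y": 0, "z": -0.07, "wx": 0, "wy": 0, "wz": 0}, {"x": 0, "y": 0, "z": -0.085, "wx": 0, "wy": 0, "wz": 0}, {"x": 0, "y": 0, "z": -0.09, "wx": 0, "wy": 0, "wz": 0}])

```text
clock: 10.37
eef_pos: [0.5947, -0.1252, 0.1509]
tcp_rot: [[-0.587, 0.809, 0.006], [0.809, 0.587, -0.002], [-0.005, 0.004, -1.0]]
wrist_force: [0.2, -0.2, -0.8]
grip_width: 0.0443
grip_force: 20.0
```

send_rows(moves=[{"x": 0, "y": 0, "z": 0, "wx": 0, "wy": 0, "wz": 0}, {"x": 0, "y": 0, "z": 0, "wx": 0, "wy": 0, "wz": 0}, {"x": 0, "y": 0, "z": 0, "wx": 0, "wy": 0, "wz": 0}])

```text
clock: 10.62
eef_pos: [0.5923, -0.1244, 0.1451]
tcp_rot: [[-0.588, 0.809, -0.003], [0.809, 0.588, 0.001], [0.002, -0.002, -1.0]]
wrist_force: [-0.9, -0.1, -2.0]
grip_width: 0.0442
grip_force: 20.0
```

```bash
python3 p.py .5025 .3408 .1455 36; python3 -c "
from h import *
s=snap('scene','b4')
C=cloud(s)
for z,x,y,rad in((.2,.593,-.123,.05),):
    m=(abs(C[...,2]-z)<.006)&(np.hypot(C[...,0]-x,C[...,1]-y)<rad);q=C[m][:,:2].astype(np.float32);print(m.sum(),cv2.minAreaRect(q),C[m][:,2].max())
"
```

```text
t 10.62 p [ 0.5923 -0.1244  0.1466] phi 36.0 -> shift [0.4292 0.2006 0.0017] wz -0.0 tilt [-0.003  0.001 -1.   ] w 0.0442
106 ((0.6120824217796326, -0.1095147356390953), (0.025484535843133926, 0.04110076278448105), 31.01610565185547) 0.20539366468940035
```

send_rows(moves=[{"x": 0.01, "y": 0.005, "z": 0, "wx": 0, "wy": 0, "wz": 0}, {"x": 0.03, "y": 0.014, "z": 0, "wx": 0, "wy": 0, "wz": 0}, {"x": 0.055, "y": 0.026, "z": 0, "wx": 0, "wy": 0, "wz": 0}, {"x": 0.08, "y": 0.037, "z": 0, "wx": 0, "wy": 0, "wz": 0}, {"x": 0.105, "y": 0.049, "z": 0, "wx": 0, "wy": 0, "wz": 0}, {"x": 0.13, "y": 0.061, "z": 0, "wx": 0, "wy": 0, "wz": 0}, {"x": 0.155, "y": 0.072, "z": 0, "wx": 0, "wy": 0, "wz": 0}, {"x": 0.18, "y": 0.084, "z": 0, "wx": 0, "wy": 0, "wz": 0}])

```text
clock: 11.33
eef_pos: [0.554, 0.0724, 0.1458]
tcp_rot: [[-0.588, 0.809, -0.002], [0.809, 0.588, 0.0], [0.001, -0.001, -1.0]]
wrist_force: [0.6, 0.0, -1.4]
grip_width: 0.0441
grip_force: 20.0
```

send_rows(moves=[{"x": 0.025, "y": 0.012, "z": 0, "wx": 0, "wy": 0, "wz": 0}, {"x": 0.05, "y": 0.024, "z": 0, "wx": 0, "wy": 0, "wz": 0}, {"x": 0.075, "y": 0.035, "z": 0, "wx": 0, "wy": 0, "wz": 0}, {"x": 0.1, "y": 0.047, "z": 0, "wx": 0, "wy": 0, "wz": 0}, {"x": 0.125, "y": 0.058, "z": 0, "wx": 0, "wy": 0, "wz": 0}, {"x": 0.15, "y": 0.07, "z": 0, "wx": 0, "wy": 0, "wz": 0}, {"x": 0.175, "y": 0.082, "z": 0, "wx": 0, "wy": 0, "wz": 0}, {"x": 0.2, "y": 0.093, "z": 0, "wx": 0, "wy": 0, "wz": 0}])

```text
clock: 12.0
eef_pos: [0.5116, 0.2887, 0.1458]
tcp_rot: [[-0.588, 0.809, -0.002], [0.809, 0.588, -0.0], [0.001, -0.001, -1.0]]
wrist_force: [0.8, 0.1, -0.9]
grip_width: 0.0441
grip_force: 20.0
```

send_rows(moves=[{"x": 0.02, "y": 0.01, "z": 0, "wx": 0, "wy": 0, "wz": 0}, {"x": 0.035, "y": 0.017, "z": 0, "wx": 0, "wy": 0, "wz": 0}, {"x": 0.045, "y": 0.021, "z": 0, "wx": 0, "wy": 0, "wz": 0}, {"x": 0.0485, "y": 0.023, "z": 0, "wx": 0, "wy": 0, "wz": 0}, {"x": 0.0485, "y": 0.023, "z": 0, "wx": 0, "wy": 0, "wz": 0}, {"x": 0.0485, "y": 0.023, "z": 0, "wx": 0, "wy": 0, "wz": 0}, {"x": 0.0485, "y": 0.023, "z": 0, "wx": 0, "wy": 0, "wz": 0}, {"x": 0.0485, "y": 0.023, "z": 0, "wx": 0, "wy": 0, "wz": 0}])

```text
clock: 12.67
eef_pos: [0.5036, 0.3386, 0.1468]
tcp_rot: [[-0.586, 0.81, 0.0], [0.81, 0.586, -0.0], [-0.0, 0.0, -1.0]]
wrist_force: [-0.4, -0.3, -0.9]
grip_width: 0.0442
grip_force: 20.0
```

```bash
python3 p.py .5025 .3408 .0665 36
```

```text
t 12.67 p [0.5036 0.3386 0.1483] phi 35.9 -> shift [0.0024 0.0004 0.0818] wz -0.002 tilt [ 0. -0. -1.] w 0.0442
```

send_rows(moves=[{"x": 0.0022, "y": 0.0004, "z": 0.012, "wx": 0, "wy": 0, "wz": 0}, {"x": 0.0022, "y": 0.0004, "z": 0.03, "wx": 0, "wy": 0, "wz": 0}, {"x": 0.0022, "y": 0.0004, "z": 0.048, "wx": 0, "wy": 0, "wz": 0}, {"x": 0.0022, "y": 0.0004, "z": 0.064, "wx": 0, "wy": 0, "wz": 0}, {"x": 0.0022, "y": 0.0004, "z": 0.072, "wx": 0, "wy": 0, "wz": 0}, {"x": 0.0022, "y": 0.0004, "z": 0.0765, "wx": 0, "wy": 0, "wz": 0}, {"x": 0.0022, "y": 0.0004, "z": 0.0775, "wx": 0, "wy": 0, "wz": 0}, {"x": 0.0022, "y": 0.0004, "z": 0.0775, "wx": 0, "wy": 0, "wz": 0}])

```text
clock: 13.33
eef_pos: [0.5026, 0.3417, 0.0694]
tcp_rot: [[-0.587, 0.809, 0.0], [0.809, 0.587, 0.0], [0.0, 0.001, -1.0]]
wrist_force: [0.1, 0.5, 0.3]
grip_width: 0.044
grip_force: 20.0
```

send_rows(moves=[{"x": 0, "y": 0, "z": 0.001, "wx": 0, "wy": 0, "wz": 0}, {"x": 0, "y": 0, "z": 0.0015, "wx": 0, "wy": 0, "wz": 0}, {"x": 0, "y": 0, "z": 0.0015, "wx": 0, "wy": 0, "wz": 0}])

```text
clock: 13.58
eef_pos: [0.5028, 0.342, 0.0686]
tcp_rot: [[-0.588, 0.809, 0.001], [0.809, 0.588, 0.001], [-0.0, 0.002, -1.0]]
wrist_force: [0.4, -0.4, -1.5]
grip_width: 0.044
grip_force: 20.0
```

send_rows(moves=[{"x": 0, "y": 0, "z": 0, "wx": 0, "wy": 0, "wz": 0}])

```text
clock: 13.67
eef_pos: [0.5026, 0.3419, 0.0684]
tcp_rot: [[-0.588, 0.809, 0.001], [0.809, 0.588, 0.001], [-0.0, 0.001, -1.0]]
wrist_force: [-0.2, 0.4, -0.8]
grip_width: 0.044
grip_force: 20.0
```

send_rows(moves=[{"x": 0, "y": 0, "z": 0.001, "wx": 0, "wy": 0, "wz": 0}, {"x": 0, "y": 0, "z": 0.0015, "wx": 0, "wy": 0, "wz": 0}, {"x": 0, "y": 0, "z": 0.0015, "wx": 0, "wy": 0, "wz": 0}, {"x": 0, "y": 0, "z": 0.0015, "wx": 0, "wy": 0, "wz": 0}])

```text
clock: 14.0
eef_pos: [0.5022, 0.3416, 0.0661]
tcp_rot: [[-0.588, 0.809, -0.0], [0.809, 0.588, -0.0], [0.0, -0.0, -1.0]]
wrist_force: [0.2, -0.0, -0.8]
grip_width: 0.0442
grip_force: 20.0
```

send_rows(moves=[{"x": 0, "y": 0, "z": 0.0005, "wx": 0, "wy": 0, "wz": 0}, {"x": 0, "y": 0, "z": 0.001, "wx": 0, "wy": 0, "wz": 0}, {"x": 0, "y": 0, "z": 0.001, "wx": 0, "wy": 0, "wz": 0}])

```text
clock: 14.25
eef_pos: [0.5024, 0.3417, 0.0659]
tcp_rot: [[-0.588, 0.809, 0.0], [0.809, 0.588, 0.0], [-0.0, 0.001, -1.0]]
wrist_force: [-1.1, -0.9, 1.7]
grip_width: 0.0439
grip_force: 20.0
```

Contact again (force went positive at z 0.066). Releasing.

send_rows(moves=[{"x": 0, "y": 0, "z": 0, "wx": 0, "wy": 0, "wz": 0}, {"x": 0, "y": 0, "z": 0, "wx": 0, "wy": 0, "wz": 0}, {"x": 0, "y": 0, "z": 0, "wx": 0, "wy": 0, "wz": 0}, {"x": 0, "y": 0, "z": 0, "wx": 0, "wy": 0, "wz": 0}, {"x": 0, "y": 0, "z": 0, "wx": 0, "wy": 0, "wz": 0}, {"x": 0, "y": 0, "z": 0, "wx": 0, "wy": 0, "wz": 0}, {"x": 0, "y": 0, "z": 0, "wx": 0, "wy": 0, "wz": 0}], hand=1)

```text
clock: 14.83
eef_pos: [0.5023, 0.3417, 0.0651]
tcp_rot: [[-0.587, 0.809, -0.0], [0.809, 0.587, 0.0], [0.0, 0.0, -1.0]]
wrist_force: [0.3, -0.6, 0.2]
grip_width: 0.0875
grip_force: 0.0
```

send_rows(moves=[{"x": 0, "y": 0, "z": -0.01, "wx": 0, "wy": 0, "wz": 0}, {"x": 0, "y": 0, "z": -0.03, "wx": 0, "wy": 0, "wz": 0}, {"x": 0, "y": 0, "z": -0.05, "wx": 0, "wy": 0, "wz": 0}, {"x": 0, "y": 0, "z": -0.07, "wx": 0, "wy": 0, "wz": 0}, {"x": 0, "y": 0, "z": -0.09, "wx": 0, "wy": 0, "wz": 0}, {"x": 0, "y": 0, "z": -0.105, "wx": 0, "wy": 0, "wz": 0}, {"x": 0, "y": 0, "z": -0.115, "wx": 0, "wy": 0, "wz": 0}, {"x": 0, "y": 0, "z": -0.12, "wx": 0, "wy": 0, "wz": 0}])

```text
clock: 15.5
eef_pos: [0.503, 0.3421, 0.1879]
tcp_rot: [[-0.588, 0.809, 0.003], [0.809, 0.588, 0.002], [-0.0, 0.004, -1.0]]
wrist_force: [-0.6, 0.0, 0.5]
grip_width: 0.0941
grip_force: 0.0
```

```bash
python3 p.py .446 -.3555 .187 12; python3 p.py .446 -.3555 .187 -10
```

```text
t 15.5 p [0.503  0.3421 0.1894] phi 36.0 -> shift [-0.531  -0.456   0.0009] wz 0.419 tilt [ 0.003  0.002 -1.   ] w 0.0941
t 15.5 p [0.503  0.3421 0.1894] phi 36.0 -> shift [-0.531  -0.456   0.0009] wz 0.803 tilt [ 0.003  0.002 -1.   ] w 0.0941
```

send_rows(moves=[{"x": -0.015, "y": -0.013, "z": 0, "wx": 0, "wy": 0, "wz": 0.02}, {"x": -0.04, "y": -0.034, "z": 0, "wx": 0, "wy": 0, "wz": 0.05}, {"x": -0.067, "y": -0.0575, "z": 0, "wx": 0, "wy": 0, "wz": 0.09}, {"x": -0.094, "y": -0.081, "z": 0, "wx": 0, "wy": 0, "wz": 0.13}, {"x": -0.121, "y": -0.104, "z": 0, "wx": 0, "wy": 0, "wz": 0.17}, {"x": -0.148, "y": -0.127, "z": 0, "wx": 0, "wy": 0, "wz": 0.21}, {"x": -0.175, "y": -0.15, "z": 0, "wx": 0, "wy": 0, "wz": 0.25}, {"x": -0.2, "y": -0.172, "z": 0, "wx": 0, "wy": 0, "wz": 0.29}])

```text
clock: 16.17
eef_pos: [0.4797, 0.077, 0.1845]
tcp_rot: [[-0.33, 0.944, -0.001], [0.944, 0.33, -0.0], [0.0, -0.001, -1.0]]
wrist_force: [0.6, -0.0, -0.1]
grip_width: 0.094
grip_force: 0.0
```

```bash
python3 p.py .446 -.3555 .187 12
```

```text
t 16.17 p [0.4797 0.077  0.186 ] phi 19.2 -> shift [-0.3972 -0.1744 -0.0009] wz 0.127 tilt [-0.001 -0.    -1.   ] w 0.094
```

send_rows(moves=[{"x": -0.03, "y": -0.013, "z": 0, "wx": 0, "wy": 0, "wz": 0.02}, {"x": -0.06, "y": -0.026, "z": 0, "wx": 0, "wy": 0, "wz": 0.04}, {"x": -0.09, "y": -0.039, "z": 0, "wx": 0, "wy": 0, "wz": 0.06}, {"x": -0.12, "y": -0.052, "z": 0, "wx": 0, "wy": 0, "wz": 0.08}, {"x": -0.15, "y": -0.065, "z": 0, "wx": 0, "wy": 0, "wz": 0.09}, {"x": -0.18, "y": -0.079, "z": 0, "wx": 0, "wy": 0, "wz": 0.1}, {"x": -0.21, "y": -0.092, "z": 0, "wx": 0, "wy": 0, "wz": 0.11}, {"x": -0.24, "y": -0.105, "z": 0, "wx": 0, "wy": 0, "wz": 0.115}])

```text
clock: 16.83
eef_pos: [0.4603, -0.1839, 0.1845]
tcp_rot: [[-0.221, 0.975, -0.001], [0.975, 0.221, 0.001], [0.001, -0.001, -1.0]]
wrist_force: [1.0, 0.2, -0.6]
grip_width: 0.0938
grip_force: 0.0
```

send_rows(moves=[{"x": -0.03, "y": -0.01, "z": 0, "wx": 0, "wy": 0, "wz": 0}, {"x": -0.06, "y": -0.02, "z": 0, "wx": 0, "wy": 0, "wz": 0}, {"x": -0.09, "y": -0.03, "z": 0, "wx": 0, "wy": 0, "wz": 0}, {"x": -0.11, "y": -0.036, "z": 0, "wx": 0, "wy": 0, "wz": 0}, {"x": -0.12, "y": -0.039, "z": 0, "wx": 0, "wy": 0, "wz": 0}, {"x": -0.122, "y": -0.04, "z": 0, "wx": 0, "wy": 0, "wz": 0}, {"x": -0.122, "y": -0.04, "z": 0, "wx": 0, "wy": 0, "wz": 0}, {"x": -0.122, "y": -0.04, "z": 0, "wx": 0, "wy": 0, "wz": 0}])

```text
clock: 17.5
eef_pos: [0.4492, -0.3091, 0.185]
tcp_rot: [[-0.222, 0.975, -0.0], [0.975, 0.222, 0.001], [0.001, 0.0, -1.0]]
wrist_force: [1.3, 0.7, -0.2]
grip_width: 0.0939
grip_force: 0.0
```

```bash
python3 p.py .446 -.3555 .039 12
```

```text
t 17.5 p [ 0.4492 -0.3091  0.1865] phi 12.8 -> shift [-0.0447 -0.0135  0.1474] wz 0.015 tilt [-0.     0.001 -1.   ] w 0.0939
```

send_rows(moves=[{"x": -0.02, "y": -0.006, "z": 0, "wx": 0, "wy": 0, "wz": 0.01}, {"x": -0.04, "y": -0.012, "z": 0, "wx": 0, "wy": 0, "wz": 0.015}, {"x": -0.0447, "y": -0.0135, "z": 0, "wx": 0, "wy": 0, "wz": 0.015}, {"x": -0.0447, "y": -0.0135, "z": 0.02, "wx": 0, "wy": 0, "wz": 0.015}, {"x": -0.0447, "y": -0.0135, "z": 0.045, "wx": 0, "wy": 0, "wz": 0.015}, {"x": -0.0447, "y": -0.0135, "z": 0.065, "wx": 0, "wy": 0, "wz": 0.015}, {"x": -0.0447, "y": -0.0135, "z": 0.07, "wx": 0, "wy": 0, "wz": 0.015}, {"x": -0.0447, "y": -0.0135, "z": 0.07, "wx": 0, "wy": 0, "wz": 0.015}])

```text
clock: 18.17
eef_pos: [0.4452, -0.3546, 0.1131]
tcp_rot: [[-0.208, 0.978, -0.003], [0.978, 0.208, 0.004], [0.004, -0.002, -1.0]]
wrist_force: [-0.1, 0.4, 0.6]
grip_width: 0.0944
grip_force: 0.0
```

```bash
python3 p.py .446 -.3555 .039 12; python3 -c "
from h import *
s=snap('scene','d1');im=cv2.imread('pics/d1.png');cv2.imwrite('pics/d1c.png',cv2.resize(im[110:260,140:340],(800,600),interpolation=cv2.INTER_CUBIC))"
```

```text
t 18.17 p [ 0.4452 -0.3546  0.1146] phi 12.0 -> shift [-0.0014  0.0008  0.0756] wz 0.0 tilt [-0.003  0.004 -1.   ] w 0.0944
```

View pics/d1c.png

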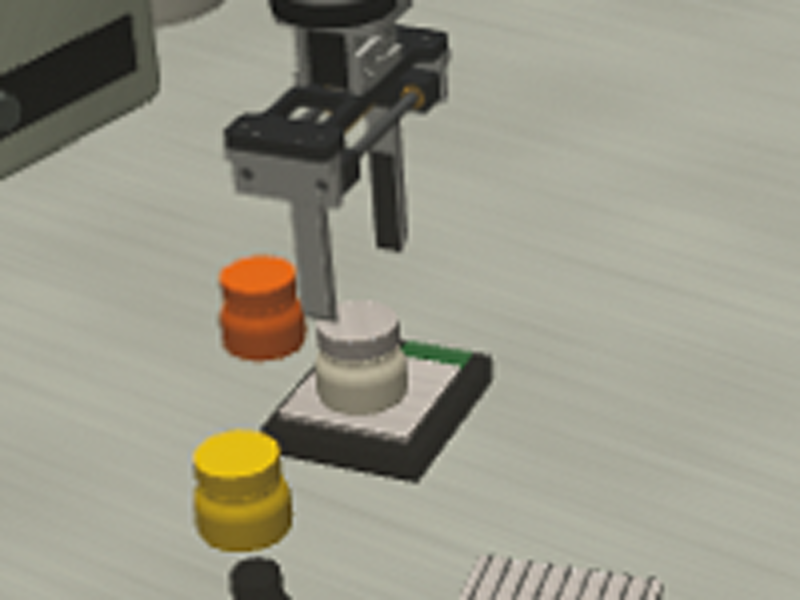

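The fingers straddle the white jar (crop 362,355), clear of the orange (260,305) and yellow (240,490) jars. Descending and gripping.

send_rows(moves=[{"x": -0.0014, "y": 0.0005, "z": 0.012, "wx": 0, "wy": 0, "wz": 0}, {"x": -0.0014, "y": 0.0005, "z": 0.03, "wx": 0, "wy": 0, "wz": 0}, {"x": -0.0014, "y": 0.0005, "z": 0.048, "wx": 0, "wy": 0, "wz": 0}, {"x": -0.0014, "y": 0.0005, "z": 0.062, "wx": 0, "wy": 0, "wz": 0}, {"x": -0.0014, "y": 0.0005, "z": 0.071, "wx": 0, "wy": 0, "wz": 0}, {"x": -0.0014, "y": 0.0005, "z": 0.075, "wx": 0, "wy": 0, "wz": 0}, {"x": -0.0014, "y": 0.0005, "z": 0.0755, "wx": 0, "wy": 0, "wz": 0}, {"x": -0.0014, "y": 0.0005, "z": 0.0755, "wx": 0, "wy": 0, "wz": 0}])

```text
clock: 18.88
eef_pos: [0.4471, -0.3586, 0.0405]
tcp_rot: [[-0.207, 0.978, 0.001], [0.978, 0.207, -0.001], [-0.001, 0.001, -1.0]]
wrist_force: [0.7, 0.8, 0.3]
grip_width: 0.0942
grip_force: 0.0
```

send_rows(moves=[{"x": 0, "y": 0, "z": 0, "wx": 0, "wy": 0, "wz": 0}, {"x": 0, "y": 0, "z": 0, "wx": 0, "wy": 0, "wz": 0}, {"x": 0, "y": 0, "z": 0, "wx": 0, "wy": 0, "wz": 0}, {"x": 0, "y": 0, "z": 0, "wx": 0, "wy": 0, "wz": 0}, {"x": 0, "y": 0, "z": 0, "wx": 0, "wy": 0, "wz": 0}, {"x": 0, "y": 0, "z": 0, "wx": 0, "wy": 0, "wz": 0}, {"x": 0, "y": 0, "z": 0, "wx": 0, "wy": 0, "wz": 0}, {"x": 0, "y": 0, "z": 0, "wx": 0, "wy": 0, "wz": 0}], hand=-1)

```text
clock: 19.55
eef_pos: [0.4467, -0.3582, 0.0399]
tcp_rot: [[-0.207, 0.978, 0.0], [0.978, 0.207, -0.0], [-0.0, 0.0, -1.0]]
wrist_force: [-0.3, 0.1, 0.9]
grip_width: 0.0594
grip_force: 20.0
```

send_rows(moves=[{"x": 0, "y": 0, "z": 0, "wx": 0, "wy": 0, "wz": 0}, {"x": 0, "y": 0, "z": -0.005, "wx": 0, "wy": 0, "wz": 0}, {"x": 0, "y": 0, "z": -0.015, "wx": 0, "wy": 0, "wz": 0}, {"x": 0, "y": 0, "z": -0.03, "wx": 0, "wy": 0, "wz": 0}, {"x": 0, "y": 0, "z": -0.05, "wx": 0, "wy": 0, "wz": 0}, {"x": 0, "y": 0, "z": -0.07, "wx": 0, "wy": 0, "wz": 0}, {"x": 0, "y": 0, "z": -0.085, "wx": 0, "wy": 0, "wz": 0}, {"x": 0, "y": 0, "z": -0.09, "wx": 0, "wy": 0, "wz": 0}])

```text
clock: 20.22
eef_pos: [0.4478, -0.3593, 0.1336]
tcp_rot: [[-0.206, 0.978, 0.004], [0.978, 0.207, -0.004], [-0.005, 0.003, -1.0]]
wrist_force: [0.7, -0.5, -0.9]
grip_width: 0.0589
grip_force: 20.0
```

send_rows(moves=[{"x": 0, "y": 0, "z": 0, "wx": 0, "wy": 0, "wz": 0}, {"x": 0, "y": 0, "z": 0, "wx": 0, "wy": 0, "wz": 0}, {"x": 0, "y": 0, "z": 0, "wx": 0, "wy": 0, "wz": 0}])

```text
clock: 20.47
eef_pos: [0.4459, -0.3575, 0.1281]
tcp_rot: [[-0.206, 0.978, -0.002], [0.978, 0.206, 0.002], [0.002, -0.001, -1.0]]
wrist_force: [0.2, -0.1, -1.8]
grip_width: 0.059
grip_force: 20.0
```

```bash
python3 p.py .595 -.1155 .1285 12; python3 -c "
from h import *
for n in ('scene','top'):
  s=snap(n,'d2'+n);C=cloud(s);im=s['pixels'].astype(int)
  m=(abs(C[...,2]-.036)<.006)&(np.hypot(C[...,0]-.595,C[...,1]+.1155)<.09);print(n,'block',cv2.minAreaRect(C[m][:,:2].astype(np.float32)))
  m=(abs(C[...,2]-.03)<.005)&(np.hypot(C[...,0]-.44,C[...,1]+.3555)<.085)&(im.min(2)>90);print(m.sum(),'pan',cv2.minAreaRect(C[m][:,:2].astype(np.float32)))
im=cv2.imread('pics/d2scene.png');cv2.imwrite('pics/d2c.png',cv2.resize(im[110:260,140:340],(800,600),interpolation=cv2.INTER_CUBIC))
"
```

```text
t 20.47 p [ 0.4459 -0.3575  0.1296] phi 11.9 -> shift [0.206  0.1958 0.0013] wz -0.001 tilt [-0.002  0.002 -1.   ] w 0.059
scene block ((0.5953975915908813, -0.11550810188055038), (0.11661211401224136, 0.11118154227733612), 17.582176208496094)
689 pan ((0.4284183979034424, -0.35755279660224915), (0.12095044553279877, 0.09444934129714966), 11.998045921325684)
top block ((0.5957818031311035, -0.11547522246837616), (0.11183807253837585, 0.11056382209062576), 18.26639175415039)
296 pan ((0.42894867062568665, -0.3406382203102112), (0.11516385525465012, 0.05563139542937279), 42.2991943359375)
```

View pics/d2c.png

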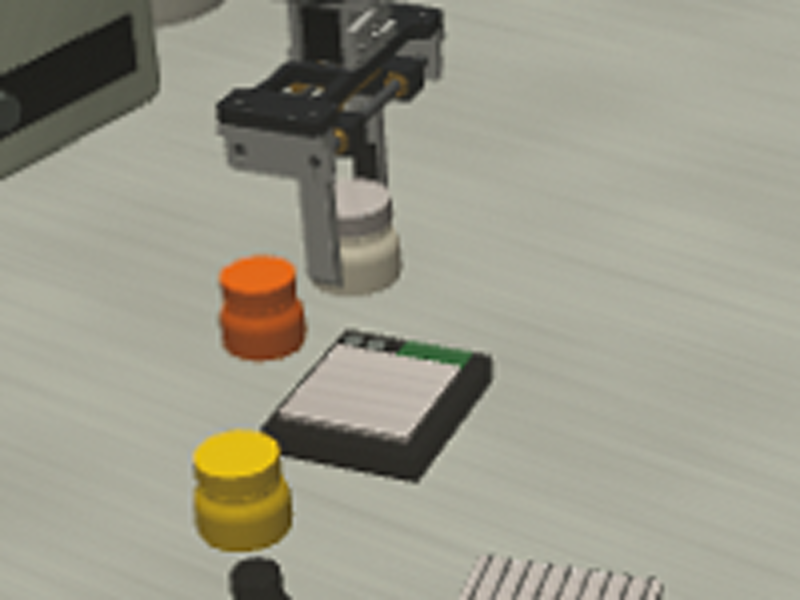

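The jar is held level above the empty balance; pan corners are at crop (340,345), (465,363), (408,440) and (278,415). Carrying it to the block.

send_rows(moves=[{"x": 0.01, "y": 0.01, "z": 0, "wx": 0, "wy": 0, "wz": 0}, {"x": 0.026, "y": 0.025, "z": 0, "wx": 0, "wy": 0, "wz": 0}, {"x": 0.045, "y": 0.043, "z": 0, "wx": 0, "wy": 0, "wz": 0}, {"x": 0.065, "y": 0.062, "z": 0, "wx": 0, "wy": 0, "wz": 0}, {"x": 0.085, "y": 0.082, "z": 0, "wx": 0, "wy": 0, "wz": 0}, {"x": 0.105, "y": 0.101, "z": 0, "wx": 0, "wy": 0, "wz": 0}, {"x": 0.125, "y": 0.12, "z": 0, "wx": 0, "wy": 0, "wz": 0}, {"x": 0.145, "y": 0.139, "z": 0, "wx": 0, "wy": 0, "wz": 0}])

```text
clock: 21.23
eef_pos: [0.5532, -0.185, 0.129]
tcp_rot: [[-0.207, 0.978, -0.001], [0.978, 0.207, 0.001], [0.001, -0.001, -1.0]]
wrist_force: [0.1, -0.4, -1.1]
grip_width: 0.0587
grip_force: 20.0
```

send_rows(moves=[{"x": 0.02, "y": 0.019, "z": 0, "wx": 0, "wy": 0, "wz": 0}, {"x": 0.038, "y": 0.036, "z": 0, "wx": 0, "wy": 0, "wz": 0}, {"x": 0.05, "y": 0.048, "z": 0, "wx": 0, "wy": 0, "wz": 0}, {"x": 0.057, "y": 0.055, "z": 0, "wx": 0, "wy": 0, "wz": 0}, {"x": 0.059, "y": 0.0567, "z": 0, "wx": 0, "wy": 0, "wz": 0}, {"x": 0.059, "y": 0.0567, "z": 0, "wx": 0, "wy": 0, "wz": 0}, {"x": 0.059, "y": 0.0567, "z": 0, "wx": 0, "wy": 0, "wz": 0}, {"x": 0.059, "y": 0.0567, "z": 0, "wx": 0, "wy": 0, "wz": 0}])

```text
clock: 21.9
eef_pos: [0.5954, -0.1191, 0.1296]
tcp_rot: [[-0.205, 0.979, -0.0], [0.979, 0.205, -0.0], [-0.0, -0.0, -1.0]]
wrist_force: [-0.7, -0.7, -1.6]
grip_width: 0.0586
grip_force: 20.0
```

```bash
python3 p.py .5955 -.1175 .0465 12; python3 -c "
from h import *
s=np.load('pics/d2scene.npz')
P=np.array([onz(s,140+a/4,110+b/4,.03)[:2] for a,b in((340,345),(465,363),(408,440),(278,415))]);print(P.mean(0),np.linalg.norm(np.roll(P,1,0)-P,axis=1))
s=snap('top','d3');C=cloud(s);im=s['pixels'].astype(int)
m=(abs(C[...,2]-.03)<.006)&(np.hypot(C[...,0]-.439,C[...,1]+.3555)<.075)&(im.min(2)>110);print(m.sum(),cv2.minAreaRect(C[m][:,:2].astype(np.float32)),C[m].mean(0))
m=(C[...,2]>.14)&(C[...,2]<.165)&(np.hypot(C[...,0]-.595,C[...,1]+.1155)<.05);print(C[m].mean(0),m.sum())
"
```

```text
t 21.9 p [ 0.5954 -0.1191  0.1311] phi 11.8 -> shift [0.0015 0.0004 0.0846] wz -0.003 tilt [-0. -0. -1.] w 0.0586
[ 0.43915294 -0.35269598] [0.09357833 0.09010882 0.09921241 0.09182686]
972 ((0.43883535265922546, -0.3559251129627228), (0.09077399224042892, 0.09186198562383652), 12.46506404876709) [ 0.4383384  -0.35545486  0.02950689]
[ 0.5891806  -0.09079527  0.14602563] 20
```

send_rows(moves=[{"x": 0.0015, "y": 0.0003, "z": 0.012, "wx": 0, "wy": 0, "wz": 0}, {"x": 0.0015, "y": 0.0003, "z": 0.03, "wx": 0, "wy": 0, "wz": 0}, {"x": 0.0015, "y": 0.0003, "z": 0.048, "wx": 0, "wy": 0, "wz": 0}, {"x": 0.0015, "y": 0.0003, "z": 0.064, "wx": 0, "wy": 0, "wz": 0}, {"x": 0.0015, "y": 0.0003, "z": 0.074, "wx": 0, "wy": 0, "wz": 0}, {"x": 0.0015, "y": 0.0003, "z": 0.079, "wx": 0, "wy": 0, "wz": 0}, {"x": 0.0015, "y": 0.0003, "z": 0.0805, "wx": 0, "wy": 0, "wz": 0}, {"x": 0.0015, "y": 0.0003, "z": 0.0805, "wx": 0, "wy": 0, "wz": 0}])

```text
clock: 22.62
eef_pos: [0.5959, -0.1168, 0.0491]
tcp_rot: [[-0.206, 0.979, 0.0], [0.979, 0.206, 0.0], [0.0, 0.0, -1.0]]
wrist_force: [0.4, 0.4, -1.5]
grip_width: 0.0595
grip_force: 20.0
```

send_rows(moves=[{"x": 0, "y": 0, "z": 0.001, "wx": 0, "wy": 0, "wz": 0}, {"x": 0, "y": 0, "z": 0.0015, "wx": 0, "wy": 0, "wz": 0}, {"x": 0, "y": 0, "z": 0.0015, "wx": 0, "wy": 0, "wz": 0}])

```text
clock: 22.87
eef_pos: [0.5965, -0.1167, 0.0486]
tcp_rot: [[-0.207, 0.978, 0.002], [0.978, 0.207, -0.0], [-0.001, 0.002, -1.0]]
wrist_force: [-0.2, 0.7, -2.2]
grip_width: 0.0587
grip_force: 20.0
```

send_rows(moves=[{"x": 0, "y": 0, "z": 0.0005, "wx": 0, "wy": 0, "wz": 0}, {"x": 0, "y": 0, "z": 0.001, "wx": 0, "wy": 0, "wz": 0}, {"x": 0, "y": 0, "z": 0.001, "wx": 0, "wy": 0, "wz": 0}])

```text
clock: 23.12
eef_pos: [0.596, -0.1166, 0.0468]
tcp_rot: [[-0.207, 0.978, 0.0], [0.978, 0.207, 0.0], [-0.0, 0.0, -1.0]]
wrist_force: [0.5, -0.3, -0.8]
grip_width: 0.0588
grip_force: 20.0
```

send_rows(moves=[{"x": 0, "y": 0, "z": 0.0005, "wx": 0, "wy": 0, "wz": 0}, {"x": 0, "y": 0, "z": 0.001, "wx": 0, "wy": 0, "wz": 0}, {"x": 0, "y": 0, "z": 0.001, "wx": 0, "wy": 0, "wz": 0}])

```text
clock: 23.37
eef_pos: [0.596, -0.1166, 0.0459]
tcp_rot: [[-0.207, 0.978, 0.0], [0.978, 0.207, 0.0], [-0.0, 0.0, -1.0]]
wrist_force: [-0.8, -0.8, -0.9]
grip_width: 0.0591
grip_force: 20.0
```

send_rows(moves=[{"x": 0, "y": 0, "z": 0, "wx": 0, "wy": 0, "wz": 0}])

```text
clock: 23.45
eef_pos: [0.596, -0.1166, 0.0459]
tcp_rot: [[-0.207, 0.978, 0.0], [0.978, 0.207, 0.0], [0.0, 0.0, -1.0]]
wrist_force: [-0.1, 0.3, -0.2]
grip_width: 0.0588
grip_force: 20.0
```

send_rows(moves=[{"x": 0, "y": 0, "z": 0.0005, "wx": 0, "wy": 0, "wz": 0}, {"x": 0, "y": 0, "z": 0.0005, "wx": 0, "wy": 0, "wz": 0}, {"x": 0, "y": 0, "z": 0.0005, "wx": 0, "wy": 0, "wz": 0}])

```text
clock: 23.7
eef_pos: [0.596, -0.1166, 0.0458]
tcp_rot: [[-0.207, 0.978, 0.0], [0.978, 0.207, -0.0], [-0.0, 0.0, -1.0]]
wrist_force: [-1.9, 0.2, 4.1]
grip_width: 0.059
grip_force: 20.0
```

send_rows(moves=[{"x": 0, "y": 0, "z": 0, "wx": 0, "wy": 0, "wz": 0}, {"x": 0, "y": 0, "z": 0, "wx": 0, "wy": 0, "wz": 0}, {"x": 0, "y": 0, "z": 0, "wx": 0, "wy": 0, "wz": 0}, {"x": 0, "y": 0, "z": 0, "wx": 0, "wy": 0, "wz": 0}, {"x": 0, "y": 0, "z": 0, "wx": 0, "wy": 0, "wz": 0}, {"x": 0, "y": 0, "z": 0, "wx": 0, "wy": 0, "wz": 0}, {"x": 0, "y": 0, "z": 0, "wx": 0, "wy": 0, "wz": 0}], hand=1)

```text
clock: 24.28
eef_pos: [0.5959, -0.1166, 0.045]
tcp_rot: [[-0.207, 0.978, -0.0], [0.978, 0.207, 0.0], [0.0, -0.0, -1.0]]
wrist_force: [-0.1, -0.4, 0.4]
grip_width: 0.0936
grip_force: 0.0
```

send_rows(moves=[{"x": 0, "y": 0, "z": -0.01, "wx": 0, "wy": 0, "wz": 0}, {"x": 0, "y": 0, "z": -0.03, "wx": 0, "wy": 0, "wz": 0}, {"x": 0, "y": 0, "z": -0.05, "wx": 0, "wy": 0, "wz": 0}, {"x": 0, "y": 0, "z": -0.07, "wx": 0, "wy": 0, "wz": 0}, {"x": 0, "y": 0, "z": -0.09, "wx": 0, "wy": 0, "wz": 0}, {"x": 0, "y": 0, "z": -0.11, "wx": 0, "wy": 0, "wz": 0}, {"x": 0, "y": 0, "z": -0.12, "wx": 0, "wy": 0, "wz": 0}, {"x": 0, "y": 0, "z": -0.12, "wx": 0, "wy": 0, "wz": 0}])

```text
clock: 24.95
eef_pos: [0.5977, -0.1171, 0.1694]
tcp_rot: [[-0.206, 0.978, 0.007], [0.978, 0.207, -0.002], [-0.003, 0.006, -1.0]]
wrist_force: [1.1, -0.0, 0.4]
grip_width: 0.094
grip_force: 0.0
```

```bash
python3 p.py .637 .1425 .165 12
```

```text
t 24.95 p [ 0.5977 -0.1171  0.1709] phi 11.9 -> shift [0.2459 0.092  0.0057] wz -0.001 tilt [ 0.007 -0.002 -1.   ] w 0.094
```

send_rows(moves=[{"x": 0.02, "y": 0.007, "z": 0, "wx": 0, "wy": 0, "wz": 0}, {"x": 0.05, "y": 0.019, "z": 0, "wx": 0, "wy": 0, "wz": 0}, {"x": 0.085, "y": 0.032, "z": 0, "wx": 0, "wy": 0, "wz": 0}, {"x": 0.12, "y": 0.045, "z": 0, "wx": 0, "wy": 0, "wz": 0}, {"x": 0.155, "y": 0.058, "z": 0, "wx": 0, "wy": 0, "wz": 0}, {"x": 0.19, "y": 0.071, "z": 0, "wx": 0, "wy": 0, "wz": 0}, {"x": 0.22, "y": 0.082, "z": 0, "wx": 0, "wy": 0, "wz": 0}, {"x": 0.24, "y": 0.09, "z": 0, "wx": 0, "wy": 0, "wz": 0}])

```text
clock: 25.62
eef_pos: [0.6335, 0.1402, 0.1633]
tcp_rot: [[-0.209, 0.978, -0.003], [0.978, 0.209, 0.001], [0.001, -0.003, -1.0]]
wrist_force: [-0.4, -1.1, -0.3]
grip_width: 0.094
grip_force: 0.0
```

send_rows(moves=[{"x": 0.005, "y": 0.002, "z": 0, "wx": 0, "wy": 0, "wz": 0}, {"x": 0.005, "y": 0.002, "z": 0, "wx": 0, "wy": 0, "wz": 0}, {"x": 0.005, "y": 0.002, "z": 0, "wx": 0, "wy": 0, "wz": 0}, {"x": 0.005, "y": 0.002, "z": 0, "wx": 0, "wy": 0, "wz": 0}, {"x": 0.005, "y": 0.002, "z": 0, "wx": 0, "wy": 0, "wz": 0}])

```text
clock: 26.03
eef_pos: [0.6353, 0.1403, 0.1651]
tcp_rot: [[-0.204, 0.979, -0.0], [0.979, 0.204, -0.0], [-0.0, -0.0, -1.0]]
wrist_force: [-1.2, -0.2, 0.9]
grip_width: 0.0941
grip_force: 0.0
```

```bash
python3 p.py .637 .142 .039 12; python3 -c "
from h import *
s=snap('scene','e1');im=cv2.imread('pics/e1.png');cv2.imwrite('pics/e1c.png',cv2.resize(im[170:350,210:450],(800,600),interpolation=cv2.INTER_CUBIC))"
```

```text
t 26.03 p [0.6353 0.1403 0.1666] phi 11.8 -> shift [0.0014 0.002  0.1276] wz -0.004 tilt [-0. -0. -1.] w 0.0941
```

View pics/e1c.png

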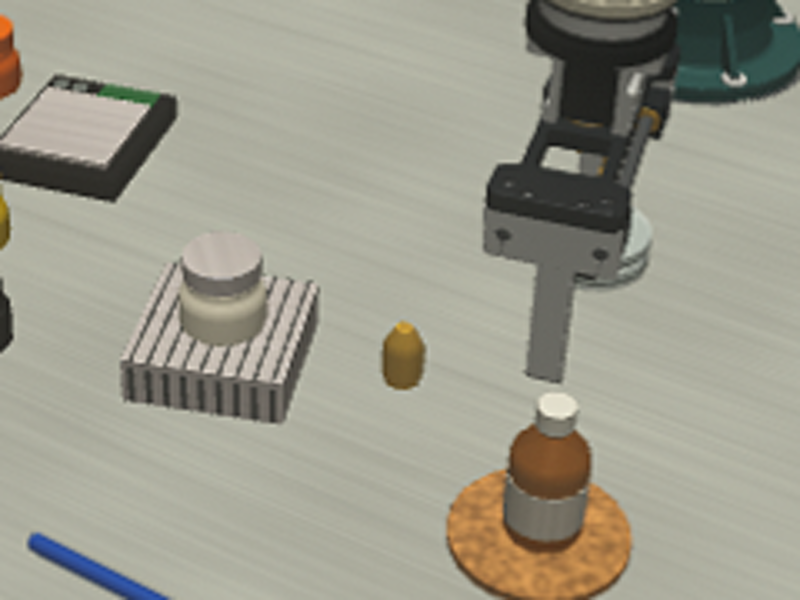

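The jar stands centred on the block (crop 223,290), and the lens (403,355) is untouched. The gripper is above the bottle, which I pick up next.

send_rows(moves=[{"x": 0.0014, "y": 0.002, "z": 0.015, "wx": 0, "wy": 0, "wz": 0}, {"x": 0.0014, "y": 0.002, "z": 0.035, "wx": 0, "wy": 0, "wz": 0}, {"x": 0.0014, "y": 0.002, "z": 0.06, "wx": 0, "wy": 0, "wz": 0}, {"x": 0.0014, "y": 0.002, "z": 0.085, "wx": 0, "wy": 0, "wz": 0}, {"x": 0.0014, "y": 0.002, "z": 0.105, "wx": 0, "wy": 0, "wz": 0}, {"x": 0.0014, "y": 0.002, "z": 0.12, "wx": 0, "wy": 0, "wz": 0}, {"x": 0.0014, "y": 0.002, "z": 0.1265, "wx": 0, "wy": 0, "wz": 0}, {"x": 0.0014, "y": 0.002, "z": 0.1265, "wx": 0, "wy": 0, "wz": 0}])

```text
clock: 26.75
eef_pos: [0.6356, 0.1428, 0.0365]
tcp_rot: [[-0.205, 0.979, -0.004], [0.979, 0.205, -0.001], [0.0, -0.004, -1.0]]
wrist_force: [0.2, 0.0, -0.8]
grip_width: 0.094
grip_force: 0.0
```

send_rows(moves=[{"x": 0, "y": 0, "z": 0, "wx": 0, "wy": 0, "wz": 0}, {"x": 0, "y": 0, "z": 0, "wx": 0, "wy": 0, "wz": 0}, {"x": 0, "y": 0, "z": 0, "wx": 0, "wy": 0, "wz": 0}, {"x": 0, "y": 0, "z": 0, "wx": 0, "wy": 0, "wz": 0}, {"x": 0, "y": 0, "z": 0, "wx": 0, "wy": 0, "wz": 0}, {"x": 0, "y": 0, "z": 0, "wx": 0, "wy": 0, "wz": 0}, {"x": 0, "y": 0, "z": 0, "wx": 0, "wy": 0, "wz": 0}, {"x": 0, "y": 0, "z": 0, "wx": 0, "wy": 0, "wz": 0}], hand=-1)

```text
clock: 27.42
eef_pos: [0.6364, 0.1438, 0.039]
tcp_rot: [[-0.207, 0.978, -0.001], [0.978, 0.207, -0.0], [-0.0, -0.001, -1.0]]
wrist_force: [-3.7, -0.9, 1.8]
grip_width: 0.0495
grip_force: 20.0
```

send_rows(moves=[{"x": 0, "y": 0, "z": 0, "wx": 0, "wy": 0, "wz": 0}, {"x": 0, "y": 0, "z": 0, "wx": 0, "wy": 0, "wz": 0}, {"x": 0, "y": 0, "z": -0.01, "wx": 0, "wy": 0, "wz": 0}, {"x": 0, "y": 0, "z": -0.03, "wx": 0, "wy": 0, "wz": 0}, {"x": 0, "y": 0, "z": -0.055, "wx": 0, "wy": 0, "wz": 0}, {"x": 0, "y": 0, "z": -0.08, "wx": 0, "wy": 0, "wz": 0}, {"x": 0, "y": 0, "z": -0.105, "wx": 0, "wy": 0, "wz": 0}, {"x": 0, "y": 0, "z": -0.125, "wx": 0, "wy": 0, "wz": 0}])

```text
clock: 28.08
eef_pos: [0.6379, 0.1441, 0.1658]
tcp_rot: [[-0.207, 0.978, 0.003], [0.978, 0.207, 0.001], [0.0, 0.003, -1.0]]
wrist_force: [0.7, -0.3, -1.6]
grip_width: 0.0498
grip_force: 20.0
```

send_rows(moves=[{"x": 0, "y": 0, "z": 0, "wx": 0, "wy": 0, "wz": 0}, {"x": 0, "y": 0, "z": 0, "wx": 0, "wy": 0, "wz": 0}, {"x": 0, "y": 0, "z": 0, "wx": 0, "wy": 0, "wz": 0}])

```text
clock: 28.33
eef_pos: [0.6364, 0.1439, 0.1617]
tcp_rot: [[-0.207, 0.978, -0.002], [0.978, 0.207, -0.0], [0.0, -0.002, -1.0]]
wrist_force: [-0.1, 0.1, -2.4]
grip_width: 0.0495
grip_force: 20.0
```

```bash
python3 p.py .439 -.3553 .165 12
```

```text
t 28.33 p [0.6364 0.1439 0.1632] phi 11.9 -> shift [-0.4476 -0.2963 -0.0013] wz -0.001 tilt [-0.002 -0.    -1.   ] w 0.0495
```

send_rows(moves=[{"x": -0.01, "y": -0.0065, "z": 0, "wx": 0, "wy": 0, "wz": 0}, {"x": -0.03, "y": -0.02, "z": 0, "wx": 0, "wy": 0, "wz": 0}, {"x": -0.053, "y": -0.035, "z": 0, "wx": 0, "wy": 0, "wz": 0}, {"x": -0.077, "y": -0.051, "z": 0, "wx": 0, "wy": 0, "wz": 0}, {"x": -0.1, "y": -0.066, "z": 0, "wx": 0, "wy": 0, "wz": 0}, {"x": -0.124, "y": -0.082, "z": 0, "wx": 0, "wy": 0, "wz": 0}, {"x": -0.147, "y": -0.097, "z": 0, "wx": 0, "wy": 0, "wz": 0}, {"x": -0.17, "y": -0.1125, "z": 0, "wx": 0, "wy": 0, "wz": 0}])

```text
clock: 29.0
eef_pos: [0.5599, -0.0474, 0.1613]
tcp_rot: [[-0.206, 0.979, -0.004], [0.979, 0.206, 0.0], [0.001, -0.004, -1.0]]
wrist_force: [0.1, -0.1, -2.3]
grip_width: 0.0492
grip_force: 20.0
```

send_rows(moves=[{"x": -0.023, "y": -0.015, "z": 0, "wx": 0, "wy": 0, "wz": 0}, {"x": -0.046, "y": -0.0305, "z": 0, "wx": 0, "wy": 0, "wz": 0}, {"x": -0.07, "y": -0.046, "z": 0, "wx": 0, "wy": 0, "wz": 0}, {"x": -0.093, "y": -0.0615, "z": 0, "wx": 0, "wy": 0, "wz": 0}, {"x": -0.117, "y": -0.077, "z": 0, "wx": 0, "wy": 0, "wz": 0}, {"x": -0.14, "y": -0.0925, "z": 0, "wx": 0, "wy": 0, "wz": 0}, {"x": -0.163, "y": -0.108, "z": 0, "wx": 0, "wy": 0, "wz": 0}, {"x": -0.187, "y": -0.124, "z": 0, "wx": 0, "wy": 0, "wz": 0}])

```text
clock: 29.67
eef_pos: [0.4771, -0.2552, 0.1615]
tcp_rot: [[-0.206, 0.979, -0.003], [0.979, 0.206, 0.002], [0.002, -0.003, -1.0]]
wrist_force: [1.2, -0.5, -1.7]
grip_width: 0.0493
grip_force: 20.0
```

send_rows(moves=[{"x": -0.023, "y": -0.015, "z": 0, "wx": 0, "wy": 0, "wz": 0}, {"x": -0.046, "y": -0.03, "z": 0, "wx": 0, "wy": 0, "wz": 0}, {"x": -0.067, "y": -0.0445, "z": 0, "wx": 0, "wy": 0, "wz": 0}, {"x": -0.082, "y": -0.054, "z": 0, "wx": 0, "wy": 0, "wz": 0}, {"x": -0.09, "y": -0.0595, "z": 0, "wx": 0, "wy": 0, "wz": 0}, {"x": -0.09, "y": -0.0595, "z": 0, "wx": 0, "wy": 0, "wz": 0}, {"x": -0.09, "y": -0.0595, "z": 0, "wx": 0, "wy": 0, "wz": 0}, {"x": -0.09, "y": -0.0595, "z": 0, "wx": 0, "wy": 0, "wz": 0}])

```text
clock: 30.33
eef_pos: [0.4398, -0.3534, 0.163]
tcp_rot: [[-0.207, 0.978, -0.001], [0.978, 0.207, 0.002], [0.002, -0.0, -1.0]]
wrist_force: [0.0, -0.8, -2.7]
grip_width: 0.0495
grip_force: 20.0
```

```bash
python3 p.py .4392 -.3545 .0625 12
```

```text
t 30.33 p [ 0.4398 -0.3534  0.1645] phi 12.0 -> shift [-0.0011 -0.0007  0.102 ] wz -0.001 tilt [-0.001  0.002 -1.   ] w 0.0495
```

send_rows(moves=[{"x": -0.001, "y": -0.0005, "z": 0.015, "wx": 0, "wy": 0, "wz": 0}, {"x": -0.001, "y": -0.0005, "z": 0.035, "wx": 0, "wy": 0, "wz": 0}, {"x": -0.001, "y": -0.0005, "z": 0.055, "wx": 0, "wy": 0, "wz": 0}, {"x": -0.001, "y": -0.0005, "z": 0.075, "wx": 0, "wy": 0, "wz": 0}, {"x": -0.001, "y": -0.0005, "z": 0.089, "wx": 0, "wy": 0, "wz": 0}, {"x": -0.001, "y": -0.0005, "z": 0.096, "wx": 0, "wy": 0, "wz": 0}, {"x": -0.001, "y": -0.0005, "z": 0.098, "wx": 0, "wy": 0, "wz": 0}, {"x": -0.001, "y": -0.0005, "z": 0.098, "wx": 0, "wy": 0, "wz": 0}])

```text
clock: 31.0
eef_pos: [0.4397, -0.3549, 0.0655]
tcp_rot: [[-0.208, 0.978, -0.0], [0.978, 0.208, 0.001], [0.001, -0.0, -1.0]]
wrist_force: [0.5, -0.2, -2.9]
grip_width: 0.0495
grip_force: 20.0
```

send_rows(moves=[{"x": 0, "y": 0, "z": 0.001, "wx": 0, "wy": 0, "wz": 0}, {"x": 0, "y": 0, "z": 0.0015, "wx": 0, "wy": 0, "wz": 0}, {"x": 0, "y": 0, "z": 0.0015, "wx": 0, "wy": 0, "wz": 0}])

```text
clock: 31.25
eef_pos: [0.44, -0.3561, 0.0653]
tcp_rot: [[-0.207, 0.978, 0.002], [0.978, 0.207, -0.001], [-0.002, 0.001, -1.0]]
wrist_force: [-0.6, -0.3, -2.3]
grip_width: 0.0494
grip_force: 20.0
```

send_rows(moves=[{"x": 0, "y": 0, "z": 0.0005, "wx": 0, "wy": 0, "wz": 0}, {"x": 0, "y": 0, "z": 0.001, "wx": 0, "wy": 0, "wz": 0}, {"x": 0, "y": 0, "z": 0.001, "wx": 0, "wy": 0, "wz": 0}])

```text
clock: 31.5
eef_pos: [0.4394, -0.3558, 0.0633]
tcp_rot: [[-0.206, 0.978, 0.0], [0.978, 0.206, -0.0], [-0.0, 0.0, -1.0]]
wrist_force: [-0.2, -0.0, -2.8]
grip_width: 0.0496
grip_force: 20.0
```

send_rows(moves=[{"x": 0.001, "y": 0, "z": 0.0005, "wx": 0, "wy": 0, "wz": 0}, {"x": 0.001, "y": 0, "z": 0.001, "wx": 0, "wy": 0, "wz": 0}, {"x": 0.001, "y": 0, "z": 0.001, "wx": 0, "wy": 0, "wz": 0}])

```text
clock: 31.75
eef_pos: [0.4391, -0.3546, 0.0619]
tcp_rot: [[-0.206, 0.978, -0.0], [0.978, 0.206, 0.0], [0.0, -0.0, -1.0]]
wrist_force: [-0.2, -0.4, -2.7]
grip_width: 0.0494
grip_force: 20.0
```

send_rows(moves=[{"x": 0, "y": 0, "z": 0.0005, "wx": 0, "wy": 0, "wz": 0}, {"x": 0, "y": 0, "z": 0.001, "wx": 0, "wy": 0, "wz": 0}, {"x": 0, "y": 0, "z": 0.001, "wx": 0, "wy": 0, "wz": 0}])

```text
clock: 32.0
eef_pos: [0.4392, -0.3547, 0.0611]
tcp_rot: [[-0.207, 0.978, -0.0], [0.978, 0.207, 0.0], [0.0, -0.0, -1.0]]
wrist_force: [0.0, -0.8, -2.1]
grip_width: 0.0497
grip_force: 20.0
```

send_rows(moves=[{"x": 0, "y": 0, "z": 0.0005, "wx": 0, "wy": 0, "wz": 0}, {"x": 0, "y": 0, "z": 0.0007, "wx": 0, "wy": 0, "wz": 0}, {"x": 0, "y": 0, "z": 0.0007, "wx": 0, "wy": 0, "wz": 0}])

```text
clock: 32.25
eef_pos: [0.4393, -0.3547, 0.061]
tcp_rot: [[-0.207, 0.978, 0.0], [0.978, 0.207, -0.0], [-0.0, 0.0, -1.0]]
wrist_force: [-0.6, 0.7, 0.8]
grip_width: 0.0499
grip_force: 20.0
```

Contact. Releasing, lifting and checking.

send_rows(moves=[{"x": 0, "y": 0, "z": 0, "wx": 0, "wy": 0, "wz": 0}, {"x": 0, "y": 0, "z": 0, "wx": 0, "wy": 0, "wz": 0}, {"x": 0, "y": 0, "z": 0, "wx": 0, "wy": 0, "wz": 0}, {"x": 0, "y": 0, "z": 0, "wx": 0, "wy": 0, "wz": 0}, {"x": 0, "y": 0, "z": 0, "wx": 0, "wy": 0, "wz": 0}, {"x": 0, "y": 0, "z": 0, "wx": 0, "wy": 0, "wz": 0}, {"x": 0, "y": 0, "z": 0, "wx": 0, "wy": 0, "wz": 0}], hand=1)

```text
clock: 32.83
eef_pos: [0.4393, -0.3547, 0.0604]
tcp_rot: [[-0.207, 0.978, 0.0], [0.978, 0.207, 0.0], [0.0, 0.0, -1.0]]
wrist_force: [0.7, -0.3, 0.2]
grip_width: 0.0919
grip_force: 0.0
```

send_rows(moves=[{"x": 0, "y": 0, "z": -0.01, "wx": 0, "wy": 0, "wz": 0}, {"x": 0, "y": 0, "z": -0.03, "wx": 0, "wy": 0, "wz": 0}, {"x": 0, "y": 0, "z": -0.055, "wx": 0, "wy": 0, "wz": 0}, {"x": 0, "y": 0, "z": -0.08, "wx": 0, "wy": 0, "wz": 0}, {"x": 0, "y": 0, "z": -0.105, "wx": 0, "wy": 0, "wz": 0}, {"x": 0, "y": 0, "z": -0.13, "wx": 0, "wy": 0, "wz": 0}, {"x": 0, "y": 0, "z": -0.14, "wx": 0, "wy": 0, "wz": 0}, {"x": 0, "y": 0, "z": -0.14, "wx": 0, "wy": 0, "wz": 0}])

```text
clock: 33.5
eef_pos: [0.4405, -0.3559, 0.2047]
tcp_rot: [[-0.206, 0.978, 0.005], [0.978, 0.207, -0.005], [-0.006, 0.004, -1.0]]
wrist_force: [0.3, -0.3, -0.0]
grip_width: 0.0939
grip_force: 0.0
```

send_rows(moves=[{"x": 0.03, "y": -0.02, "z": 0, "wx": 0, "wy": 0, "wz": 0}, {"x": 0.06, "y": -0.045, "z": 0, "wx": 0, "wy": 0, "wz": 0}, {"x": 0.09, "y": -0.065, "z": 0, "wx": 0, "wy": 0, "wz": 0}, {"x": 0.12, "y": -0.085, "z": 0, "wx": 0, "wy": 0, "wz": 0}, {"x": 0.15, "y": -0.1, "z": 0, "wx": 0, "wy": 0, "wz": 0}, {"x": 0.18, "y": -0.11, "z": 0, "wx": 0, "wy": 0, "wz": 0}, {"x": 0.2, "y": -0.11, "z": 0, "wx": 0, "wy": 0, "wz": 0}, {"x": 0.2, "y": -0.11, "z": 0, "wx": 0, "wy": 0, "wz": 0}])

```text
clock: 34.17
eef_pos: [0.2888, -0.1789, 0.1992]
tcp_rot: [[-0.208, 0.978, -0.001], [0.978, 0.208, 0.002], [0.002, -0.0, -1.0]]
wrist_force: [-0.1, -0.9, -1.0]
grip_width: 0.094
grip_force: 0.0
```

```bash
python3 -c "
from h import *
for n in ('top','scene'):
  s=snap(n,'f'+n);C=cloud(s)
  for nm,x,y,z,d,rad in(('bottlecap',.439,-.355,.128,.01,.04),('stain',.5025,.341,.122,.006,.04),('jar',.595,-.1155,.091,.006,.04),('lens',.548,-.001,.035,.02,.04),('eye',.66,-.267,.045,.03,.04),('box',.69,.292,.03,.015,.06)):
    m=(abs(C[...,2]-z)<d)&(np.hypot(C[...,0]-x,C[...,1]-y)<rad);q=C[m][:,:2].astype(np.float32);
    if m.sum()>5: rc=cv2.minAreaRect(q);print(n,nm,m.sum(),np.round(rc[0],4),np.round(rc[1],4),C[m][:,2].max().round(3))
"
```

```text
top bottlecap 69 [ 0.4392 -0.3552] [0.021 0.023] 0.134
top stain 258 [0.5018 0.3434] [0.0447 0.0445] 0.128
top jar 270 [ 0.5949 -0.1142] [0.05   0.0511] 0.097
top lens 83 [ 0.5472 -0.0016] [0.0267 0.0271] 0.05
top eye 143 [ 0.6585 -0.2683] [0.0364 0.0319] 0.064
top box 399 [0.6889 0.2927] [0.0378 0.0856] 0.041
scene bottlecap 75 [ 0.442  -0.3556] [0.0237 0.0236] 0.136
scene stain 361 [0.5035 0.3418] [0.0472 0.0437] 0.128
scene jar 332 [ 0.5976 -0.1132] [0.0528 0.0513] 0.097
scene lens 165 [0.5528 0.0017] [0.021  0.0273] 0.048
scene eye 302 [ 0.6644 -0.2685] [0.0345 0.0369] 0.06
scene box 1009 [0.6912 0.2921] [0.0418 0.0846] 0.04
```

View pics/fscene.png

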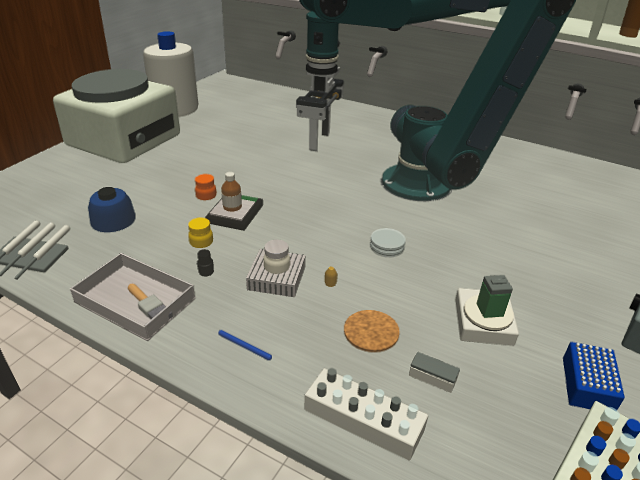

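View pics/ftop.png

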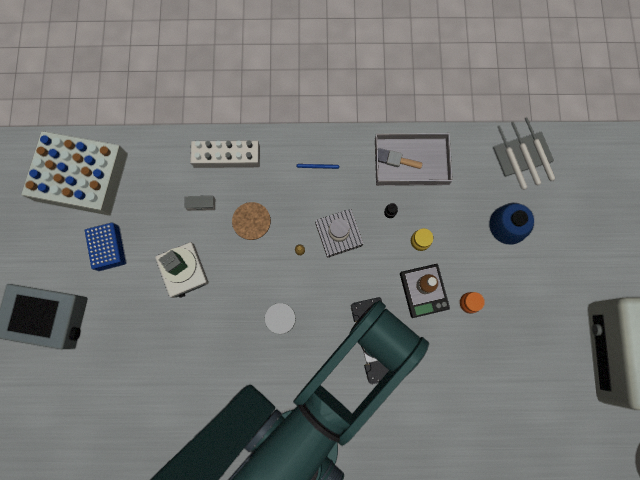

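All three vessels stand upright, released and within about 3 mm of their station centres: bottle on the balance (427,283), jar on the block (340,228), staining jar on the stirrer (174,262). The lens, eyepiece and slide box have not moved.

```bash
python3 -c "
from station import close_job
print(close_job())"
```

```text
the job is handed in; nothing more can be done
None
```

The job is handed in: the bottle is on the balance, the round jar on the cooling block and the staining jar on the stirrer, each upright, released and within about 3 mm of its station's centre, and the lens, eyepiece and slide box have not moved.

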